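# Load and lock the counter display

### The job

Put every boxed needle set on the counter into the lockable display: set each one in a bay of its own, ridge up, and slide it back under the lips until it is fully home and the spring catch pops up behind it. When all are in, put the key fully into the lock, turn it clockwise as far as it goes so that the locking bar's tabs stand across the bays, then pull it out and put it back, fully down, in its wooden stand. Leave the other things on the counter where they are; the knocks that may happen only shift the needle sets.

Things in the scene. Friction and masses are not known exactly. Their poses are not given: they have to be found in the camera images.
- case0: boxed needle set, a grey hard-plastic case, about 0.28 kg, alike front and back: foot 110 x 66 x 8 mm, body 100 x 46 mm from 8 to 40 mm up, grip ridge 90 mm long and 16 mm thick from 40 to 64 mm up. Origin: centre of its underside; x along its length, z up. May be absent (None)
- case1: boxed needle set, a grey hard-plastic case, about 0.28 kg, alike front and back: foot 110 x 66 x 8 mm, body 100 x 46 mm from 8 to 40 mm up, grip ridge 90 mm long and 16 mm thick from 40 to 64 mm up. Origin: centre of its underside; x along its length, z up. May be absent (None)
- case2: boxed needle set, a grey hard-plastic case, about 0.28 kg, alike front and back: foot 110 x 66 x 8 mm, body 100 x 46 mm from 8 to 40 mm up, grip ridge 90 mm long and 16 mm thick from 40 to 64 mm up. Origin: centre of its underside; x along its length, z up. May be absent (None)
- key: steel and brass key, 81 mm tall, 90 g, standing upright in its stand at the start: blade 18 x 7 mm (x, y) and 35 mm long, then a 28 x 14 mm collar from 35 to 41 mm that stops it on the mouth of a slot, then a flat brass head 40 x 10 mm (x, y) from 41 to 81 mm above the tip to hold it by. Origin: centre of the blade tip, z up towards the head; a half turn about z makes no difference
- keystand: fixed dark wooden block 80 x 70 x 45 mm with a slot 22 x 11 mm, 38 mm deep, in its top, long side along the block's x. Origin: centre of its underside
- keystand_hole0 (a point): centre of the mouth of the stand's slot, 45 mm up; with the key fully in, the tip is 35 mm below it. Same axes as the stand
- display: fixed lockable display: white base, 3 bays side by side 84 mm apart, open in front, between aluminium guides 12 mm wide. x points to its back. Each bay has a floor 10 mm above the counter, 72 mm wide, guides 14 mm and lips 19 mm high over the floor; lips (underside 14 mm up) overhang both sides by 7 mm in the back part. Origin: on the counter below the middle bay
- bay0 (a point): point on a bay's floor where a case's origin lies when it is fully home (within 5 mm); x is the way to slide it in, z up. Stop wall 56.5 mm behind (36 mm high), lips from 3 mm in front to the wall, floor's front edge 135 mm in front. Set a case down with its centre 70 mm in front of this point (foot then 12 mm clear of the lips), then slide it back 70 mm
- bay1 (a point): point on a bay's floor where a case's origin lies when it is fully home (within 5 mm); x is the way to slide it in, z up. Stop wall 56.5 mm behind (36 mm high), lips from 3 mm in front to the wall, floor's front edge 135 mm in front. Set a case down with its centre 70 mm in front of this point (foot then 12 mm clear of the lips), then slide it back 70 mm
- bay2 (a point): point on a bay's floor where a case's origin lies when it is fully home (within 5 mm); x is the way to slide it in, z up. Stop wall 56.5 mm behind (36 mm high), lips from 3 mm in front to the wall, floor's front edge 135 mm in front. Set a case down with its centre 70 mm in front of this point (foot then 12 mm clear of the lips), then slide it back 70 mm
- catch0 (a joint): spring catch in the floor of bay0, a small steel ramp: 0 up, to 0.007 m pushed down by a case passing over it (about 1 N); it pops up in front of the case's foot once the case is home; a case held by it and the lips cannot be lifted out
- catch1 (a joint): spring catch in the floor of bay1, a small steel ramp: 0 up, to 0.007 m pushed down by a case passing over it (about 1 N); it pops up in front of the case's foot once the case is home; a case held by it and the lips cannot be lifted out
- catch2 (a joint): spring catch in the floor of bay2, a small steel ramp: 0 up, to 0.007 m pushed down by a case passing over it (about 1 N); it pops up in front of the case's foot once the case is home; a case held by it and the lips cannot be lifted out
- lock_mouth (a point): centre of the mouth of the lock's key slot, in the top of the upright steel lock barrel (54 mm across, on a grey housing on the display's right-hand end), 72 mm above the counter; slot 20.5 x 9.5 mm, 38 mm deep. The point turns with the barrel: slot's long side along its x. Key fully in: tip 35 mm below the mouth. At joint 0 its axes are those of the bays
- lock (a joint): angle of the lock barrel, 0 (open) to 1.571 (locked, a stop), growing clockwise from above; it starts within 0.1 of open, has light friction (0.03 N m) and stays where it is left. The key has about 0.1 rad of play in the slot, so turn it some 0.1 rad past the wanted angle
- lockbar (a joint): locking bar driven by the lock barrel: 0 open (its 22 mm high tabs stand within the guides), 0.042 m locked (tabs across the middle of the bays, 90 mm in front of the bay points); a case that is not slid in blocks it
- jar: glass jar with metal lid, 68 mm across, 90 mm tall; leave it alone. Origin: centre of its underside
- spool: wooden spool, 56 mm across, 74 mm tall; leave it alone. Origin: centre of its underside
- calculator: black calculator 140 x 90 x 14 mm; leave it alone. Origin: centre of its underside
- terminal: card terminal 160 x 80 x 30 mm; leave it alone. Origin: centre of its underside
- dish: white bowl, 100 mm across, 35 mm tall; leave it alone. Origin: centre of its underside
- screwdriver: screwdriver, 180 mm long, lying along its x; leave it alone. Origin: centre of its underside
- tin: red tin, 80 mm across, 60 mm tall; leave it alone. Origin: centre of its underside
Things that resemble listed ones, but are neither listed nor needed, are in the scene too. What is shaped like the keystand but blue, pink or purple is not meant.

How it is judged:
By the outcome, as a careful person would: the job done as asked, in the order asked, and still so for the second after the job is handed in, with the robot touching nothing.
Of case0, case1, case2 only 2 to 3 are there at a start; the rules pass over those that are not, and their reading is None.
At some moment in a run one of case0, case1, case2 may be knocked a few centimetres aside while the robot is not near it.
It also fails if it takes over 210 s, if anything falls off the work surface, if the arm or the gripper's body presses on something with over 40 N, if the wrist force passes 120 N, or if a joint passes its speed limit or range.

### The arm

A 6-joint arm with a two-finger parallel gripper is mounted at the origin on the work surface. World frame = base frame: x ahead of the robot, y to its left, z up, the work surface at z = 0. Lengths are in m, angles in rad, forces in N, time in s.
With the tool pointing down it reaches from about 0.425 to 0.95 m from the base axis. Payload 14.7 kg.
Tool frame: the origin (TCP) lies between the finger pads; the fingertips stand 14 mm ahead of it and the grasp point (between the pads) lies 5 mm behind it; z points along the fingers, y is the line along which they close (so a half turn about z gives the same grasp; the last joint's range is limited). The gripper opens to 85 mm and grips with 20 to 120 N. Pads are 22 mm wide; open, the fingers measure 114 mm over their backs; the gripper's body (76 mm by 85 mm) begins 54 mm behind the grasp point. The pads swing forward as they close: fully open they stand 13 mm farther back than shut.
Start: joints at [1.136, 0.48, 1.596, -0, 1.065, -0.047], TCP at [0.246, 0.602, 0.245] pointing down, gripper open.
Joint ranges: [-2.75, 2.75], [-0.82, 2.05], [0.23, 2.67], [-1.56, 4.7], [0.09, 2.69], [-2.92, 2.92]. Speed limits (rad/s): [1.89, 1.89, 2.39, 3.01, 3.01, 3.01].

### API

Orientations are given as a rotation vector (axis times angle).
In Python, from cell import r, viewer gives the robot as it stands.
- The arm moves only by the shell command python3 -m creep 'ROWS' [OPENING]. ROWS is JSON, a list of rows, each an object of numbers: "tx", "ty", "tz": the shift along the tool's x, y, z in cm; "ax", "ay", "az": the turn, a rotation vector about the tool's x, y, z in degrees. In form: [{"tx": .., "ty": .., "tz": .., "ax": .., "ay": .., "az": ..}, ...]. A call has 1 to 20 rows; each row is the pose to reach, as a shift and turn from the pose commanded when the call began, along the tool's axes at that moment; what a row does not reach only later rows make up. A row lasts 1/12 s, in which the tool goes at most 41.7 mm and 7.16 degrees, less where a joint would pass 70% of its speed; a pose out of reach is approached as far as the arm can. A call with a gripper value outside its range is refused whole. OPENING is the finger opening in cm, from 0 to 8.54, set as the call begins (- or left out, the last holds). The fingers move at their own pace and stop on an object; the grip force is fixed at half the most. Time passes only in rows, so rows that repeat a pose let the fingers close. It gives the time, the measured TCP pose, the force, the opening and the grip force at its end, in the units of the state.
- r.state(): the state, without advancing time (a new reading comes with each control period).
- viewer.camera(name): name is "scene" or "top" or "wrist"; returns a dict with "color" (400x640x3 uint8, blue, green, red), "K" (3x3 intrinsics, pixels), "eye" and "rotation" of the camera in the world; the wrist camera has in their place "tool_from_camera" (4x4, takes a point from camera to tool coordinates, whose origin is the TCP and whose axes are the flange's). Camera axes: x right, y down, z forward; pixel columns grow to the right and rows downward; lengths in m; the calibration is good to about 2 mm. A picture is of the moment at which its call begins: read the wrist's pose just before it. There is no depth.
- r.job_done(): hands the job in; it is judged then, once.
The state is a dict: "time_s": time; "joint_positions": joint angles; "qd": joint speeds; "tau": joint torques, N m; "position": TCP position; "tool_rot": TCP orientation; "force": force on the tool from outside, world axes, zero at the start; "torque": the same for the moment, N m; "grip_width": opening from 0.0 (shut) to 1.0 (fully open); "grip_force": force on a finger pad.
Only numpy, scipy, OpenCV 4.12 (cv2) and the standard library are available. Lean on these libraries where they do the work, as an engineer would, in place of code of your own. Each camera call takes 0.05 s, during which the arm holds its last target. There are 200 camera calls.

## Working session

There is one attempt and no reset: what is moved stays moved. The work goes in short steps, Python scripts to look and compute and a shell command to move; the robot and the scene stay as the last step left them, time stands still between calls to the robot, and variables do not carry over. Pictures are saved under pics/ and viewed, at most 14 in all, crops included, and the job is handed in when it is done.

```bash
ls; mkdir -p pics
python3 - <<'E'
from cell import r, viewer
import cv2, numpy as np, pickle
print(r.state())
d={}
for n in ["scene","top","wrist"]:
    c=viewer.camera(n); d[n]=c; cv2.imwrite(f"pics/{n}0.png",c["color"])
    print(n,{k:np.round(v,4).tolist() for k,v in c.items() if k!="color"})
pickle.dump(d,open("cams0.pkl","wb"))
E
```

```text
pics
{'time_s': 0.0, 'joint_positions': array([ 1.13638059e+00,  4.80830540e-01,  1.59688639e+00,  2.45605034e-05,
        1.06511116e+00, -4.65827406e-02]), 'qd': array([-6.57852941e-04, -5.14430510e-04, -9.69411689e-05, -2.09636939e-03,
        1.36603072e-03,  2.54427489e-04]), 'tau': array([-3.79534846e-03, -9.50657344e+01, -4.30175900e+01, -6.01605479e-04,
        1.22772137e-02, -1.47174010e-04]), 'position': array([0.24561028, 0.60136959, 0.24466856]), 'tool_rot': array([-6.05353286e-01, -3.08239653e+00,  1.87653749e-03]), 'force': array([ 0.12521179, -0.24076925,  0.57607797]), 'torque': array([0.00323348, 0.02339561, 0.01753493]), 'grip_force': 0.0, 'grip_width': 0.9972266768775064}
scene {'K': [[426.5698, 0.0, 315.1207], [0.0, 426.5698, 200.1468], [0.0, 0.0, 1.0]], 'eye': [1.563, -0.0768, 0.8862], 'rotation': [-1.7515, -1.6007, 0.7719]}
top {'K': [[448.0864, 0.0, 324.1128], [0.0, 448.0864, 190.3687], [0.0, 0.0, 1.0]], 'eye': [0.3856, 0.0152, 1.5482], 'rotation': [-2.1938, 2.1491, -0.1348]}
wrist {'K': [[359.4399, 0.0, 321.4062], [0.0, 359.4399, 200.18], [0.0, 0.0, 1.0]], 'tool_from_camera': [[0.0017, -0.9572, -0.2893, 0.0757], [1.0, 0.0015, 0.0009, -0.0003], [-0.0004, -0.2893, 0.9572, -0.1283], [0.0, 0.0, 0.0, 1.0]]}
```

View pics/top0.png

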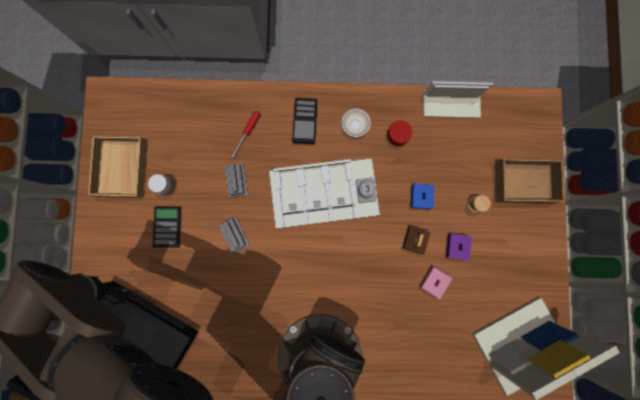

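View pics/scene0.png

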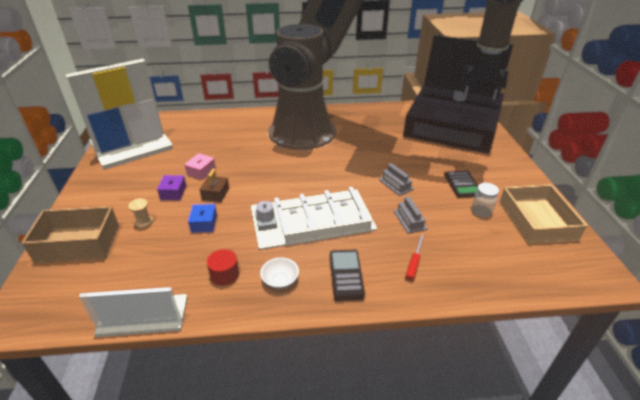

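Run:
```python
import cv2,pickle,numpy as np
d=pickle.load(open("cams0.pkl","rb"))
t=d["top"]["color"][140:290,215:455]
cv2.imwrite("pics/topc.png",cv2.convertScaleAbs(cv2.resize(t,(800,500),interpolation=cv2.INTER_CUBIC),alpha=1.4))
s=d["scene"]["color"][145:265,155:435]
s=cv2.resize(s,(798,342),interpolation=cv2.INTER_CUBIC)
w=cv2.resize(d["wrist"]["color"],(384,240))
o=np.zeros((600,800,3),np.uint8);o[:342,:798]=s;o[350:590,:384]=w
cv2.imwrite("pics/scw.png",cv2.convertScaleAbs(o,alpha=1.2))
```

```text
(no output)
```

View pics/topc.png

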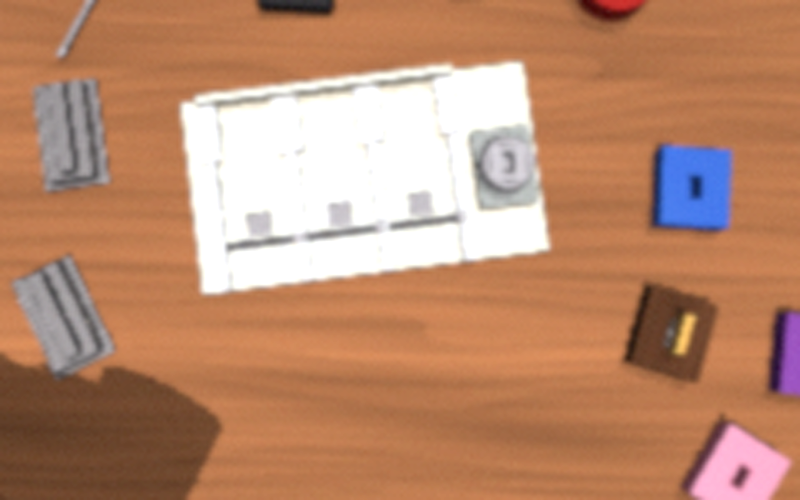

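View pics/scw.png

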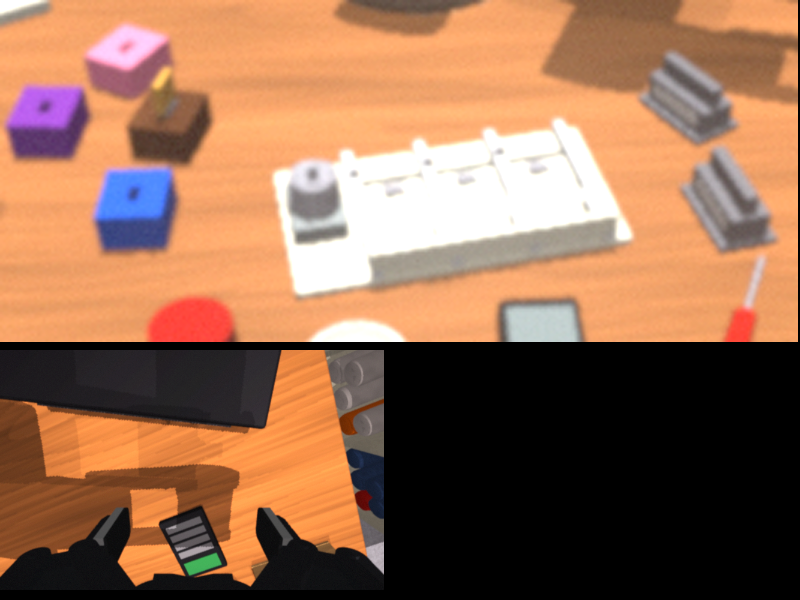

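```bash
cat > h.py <<'E'
import numpy as np, cv2, pickle
from scipy.spatial.transform import Rotation as R
def cam(c,pose=None):
    """-> K, eye, R(world from cam)"""
    if pose is None: return c["K"],np.array(c["eye"]),R.from_rotvec(c["rotation"]).as_matrix()
    T=np.array(c["tool_from_camera"]); Rt=R.from_rotvec(pose[1]).as_matrix()
    return c["K"],np.array(pose[0])+Rt@T[:3,3],Rt@T[:3,:3]
def ray(C,uv):
    K,e,Rm=C; d=Rm@np.linalg.solve(K,[uv[0],uv[1],1.]); return e,d/np.linalg.norm(d)
def onz(C,uv,z):
    e,d=ray(C,uv); return e+d*(z-e[2])/d[2]
def tri(obs):
    A=0;b=0
    for C,uv in obs:
        e,d=ray(C,uv);P=np.eye(3)-np.outer(d,d);A=A+P;b=b+P@e
    return np.linalg.solve(A,b)
def proj(C,p):
    K,e,Rm=C; q=K@(Rm.T@(np.array(p)-e)); return q[:2]/q[2]
def snap(name):
    from cell import r,viewer
    s=r.state(); c=viewer.camera("wrist"); pickle.dump((c,(s["position"],s["tool_rot"])),open(name+".pkl","wb"))
    cv2.imwrite(f"pics/{name}.png",cv2.convertScaleAbs(c["color"],alpha=1.1)); return s
def load(name):
    c,p=pickle.load(open(name+".pkl","rb")); return cam(c,p)
def goto(p,yaw,s=None):
    """tool-frame shift cm & turn deg to put TCP at p, pointing down, tool y axis (closing line) at world angle yaw deg (mod 180)"""
    if s is None:
        from cell import r; s=r.state()
    R0=R.from_rotvec(s["tool_rot"]).as_matrix()
    best=None
    for k in (0,180):
        a=np.radians(yaw+k); y=np.array([np.cos(a),np.sin(a),0]); z=np.array([0,0,-1.]); x=np.cross(y,z)
        rv=np.degrees(R.from_matrix(R0.T@np.c_[x,y,z]).as_rotvec())
        if best is None or np.linalg.norm(rv)<np.linalg.norm(best): best=rv
    t=R0.T@(np.array(p)-s["position"])*100
    return "t",np.round(t,2).tolist(),"a",np.round(best,2).tolist()
E
python3 - <<'E'
from h import *
d=pickle.load(open("cams0.pkl","rb")); T=cam(d["top"]);S=cam(d["scene"])
t=lambda U,V:(215+U*.3,140+V*.3)
s=lambda U,V:(155+U*.35088,145+V*.35088)
for n,c in dict(A=[(35,90),(95,80),(108,183),(47,190)],B=[(15,283),(68,258),(114,353),(62,376)]).items():
    P=np.array([onz(T,t(*x),.008) for x in c]); print(n,P.mean(0).round(4),np.degrees(np.arctan2(*(P[0]+P[1]-P[2]-P[3])[1::-1])).round(1),[np.linalg.norm(P[i]-P[i-1]).round(3) for i in range(4)])
    st=[onz(T,t(*x),.045) for x in [(650,283),(718,302),(697,380),(628,362)]]
st=np.array(st);print("stand",st.mean(0).round(4),np.degrees(np.arctan2(*(st[0]+st[1]-st[2]-st[3])[1::-1])),[np.linalg.norm(st[i]-st[i-1]).round(3) for i in range(4)])
print("lock tri",tri([(T,t(508,160)),(S,s(313,172))]).round(4))
print("keytop tri",tri([(T,t(688,330)),(S,s(164,73))]).round(4))
for x in [(197,98),(452,68)]: print("wall top",onz(T,t(*x),.046).round(4))
for x in [(182,103),(523,63),(550,250),(203,293)]: print("base",onz(T,t(*x),.01).round(4))
from cell import r;from h import goto
print(R.from_rotvec(r.state()["tool_rot"]).as_matrix().round(3))
E
```

```text
A [0.5829 0.2989 0.008 ] 9.3 [np.float64(0.105), np.float64(0.063), np.float64(0.109), np.float64(0.063)]
B [0.3953 0.2978 0.008 ] 28.5 [np.float64(0.107), np.float64(0.059), np.float64(0.109), np.float64(0.057)]
stand [ 0.3929 -0.3185  0.045 ] -15.525137064398987 [np.float64(0.082), np.float64(0.071), np.float64(0.081), np.float64(0.071)]
lock tri [ 0.5599 -0.146   0.0693]
keytop tri [ 0.3943 -0.3171  0.0936]
wall top [0.6192 0.1662 0.046 ]
wall top [ 0.6559 -0.0926  0.046 ]
base [0.6192 0.1852 0.01  ]
base [ 0.6694 -0.1694  0.01  ]
base [ 0.4743 -0.1989  0.01  ]
base [0.4229 0.1572 0.01  ]
[[-0.926  0.378 -0.   ]
 [ 0.378  0.926 -0.001]
 [ 0.    -0.001 -1.   ]]
```

Run:
```python
from h import *
print(goto((.58,.22,.23),98))
```

```text
('t', [-45.38, -22.67, 1.5], 'a', [-0.05, -0.02, -30.22])
```

```bash
python3 -m creep '[{"tx":-15,"ty":-7.5,"tz":1,"az":-10},{"tx":-30,"ty":-15,"tz":1.5,"az":-20},{"tx":-45.4,"ty":-22.7,"tz":1.5,"az":-30.2},{"tx":-45.4,"ty":-22.7,"tz":1.5,"az":-30.2},{"tx":-45.4,"ty":-22.7,"tz":1.5,"az":-30.2},{"tx":-45.4,"ty":-22.7,"tz":1.5,"az":-30.2},{"tx":-45.4,"ty":-22.7,"tz":1.5,"az":-30.2},{"tx":-45.4,"ty":-22.7,"tz":1.5,"az":-30.2},{"tx":-45.4,"ty":-22.7,"tz":1.5,"az":-30.2},{"tx":-45.4,"ty":-22.7,"tz":1.5,"az":-30.2},{"tx":-45.4,"ty":-22.7,"tz":1.5,"az":-30.2},{"tx":-45.4,"ty":-22.7,"tz":1.5,"az":-30.2},{"tx":-45.4,"ty":-22.7,"tz":1.5,"az":-30.2},{"tx":-45.4,"ty":-22.7,"tz":1.5,"az":-30.2},{"tx":-45.4,"ty":-22.7,"tz":1.5,"az":-30.2},{"tx":-45.4,"ty":-22.7,"tz":1.5,"az":-30.2},{"tx":-45.4,"ty":-22.7,"tz":1.5,"az":-30.2},{"tx":-45.4,"ty":-22.7,"tz":1.5,"az":-30.2},{"tx":-45.4,"ty":-22.7,"tz":1.5,"az":-30.2},{"tx":-45.4,"ty":-22.7,"tz":1.5,"az":-30.2}]'; python3 -c "
from h import *
snap('w1')"
```

```text
$[0]: bad value
```

View pics/w1.png

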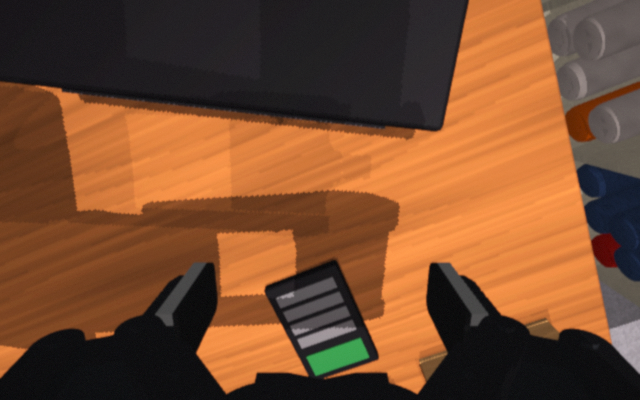

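```bash
python3 -m creep '[{"tx":-4,"ty":-2,"tz":0.2,"ax":0,"ay":0,"az":-4},{"tx":-15,"ty":-7.5,"tz":1,"ax":0,"ay":0,"az":-10}]'
```

```text
time_s: 0.37
position: [0.3, 0.5395, 0.2405]
tool_rot: [0.326, 3.125, 0.001]
force: [1.3, -0.5, -0.1]
grip_width: 1.001
grip_force: 0.0
```

```bash
python3 -c "
from h import *
print(goto((.58,.22,.23),98))"
```

```text
('t', [-33.99, -25.49, 1.04], 'a', [0.02, 0.0, -19.9])
```

```bash
python3 -m creep '[{"tx":-34,"ty":-25.5,"tz":1,"ax":0,"ay":0,"az":-19.9},{"tx":-34,"ty":-25.5,"tz":1,"ax":0,"ay":0,"az":-19.9},{"tx":-34,"ty":-25.5,"tz":1,"ax":0,"ay":0,"az":-19.9},{"tx":-34,"ty":-25.5,"tz":1,"ax":0,"ay":0,"az":-19.9},{"tx":-34,"ty":-25.5,"tz":1,"ax":0,"ay":0,"az":-19.9},{"tx":-34,"ty":-25.5,"tz":1,"ax":0,"ay":0,"az":-19.9},{"tx":-34,"ty":-25.5,"tz":1,"ax":0,"ay":0,"az":-19.9},{"tx":-34,"ty":-25.5,"tz":1,"ax":0,"ay":0,"az":-19.9},{"tx":-34,"ty":-25.5,"tz":1,"ax":0,"ay":0,"az":-19.9},{"tx":-34,"ty":-25.5,"tz":1,"ax":0,"ay":0,"az":-19.9},{"tx":-34,"ty":-25.5,"tz":1,"ax":0,"ay":0,"az":-19.9},{"tx":-34,"ty":-25.5,"tz":1,"ax":0,"ay":0,"az":-19.9},{"tx":-34,"ty":-25.5,"tz":1,"ax":0,"ay":0,"az":-19.9},{"tx":-34,"ty":-25.5,"tz":1,"ax":0,"ay":0,"az":-19.9},{"tx":-34,"ty":-25.5,"tz":1,"ax":0,"ay":0,"az":-19.9},{"tx":-34,"ty":-25.5,"tz":1,"ax":0,"ay":0,"az":-19.9}]'; python3 -c "
from h import *
snap('w2')"
```

```text
time_s: 1.7
position: [0.5782, 0.2189, 0.2308]
tool_rot: [0.213, -3.134, -0.0]
force: [0.4, 0.0, -0.3]
grip_width: 0.993
grip_force: 0.0
```

View pics/w2.png

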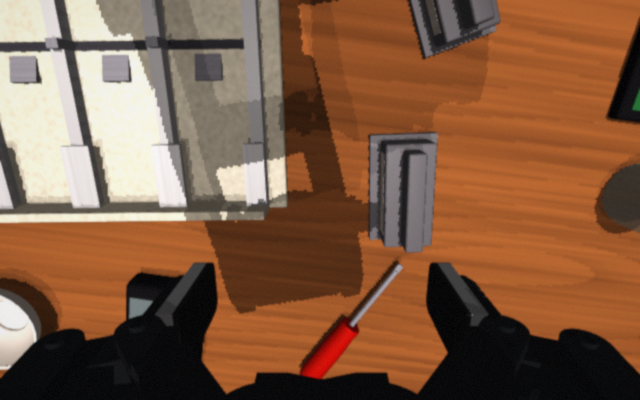

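```bash
cat >> h.py <<'E'
from scipy.optimize import least_squares
def P(q,l):
    c,s=np.cos(q[2]),np.sin(q[2]); return np.array([q[0]+c*l[0]-s*l[1],q[1]+s*l[0]+c*l[1],l[2]])
def fit(C,q0,pts):
    """pts: list of (local xyz, uv)"""
    f=lambda q:np.concatenate([proj(C,P(q,l))-np.array(uv) for l,uv in pts])
    o=least_squares(f,q0,loss="soft_l1",f_scale=2,x_scale=[.01,.01,.05]); return o.x,f(o.x).reshape(-1,2).round(1).tolist()
def box(x0,x1,y0,y1,z): return [(x0,y0,z),(x1,y0,z),(x1,y1,z),(x0,y1,z)]
CASE=[box(-.055,.055,-.033,.033,.008),box(-.05,.05,-.023,.023,.04),box(-.045,.045,-.008,.008,.064)]
DISP=[box(-.003,.0565,y-.013,y+.013,.029) for y in (-.126,-.042,.042,.126)]+[box(-.135,.0565,y-.006,y+.006,.024) for y in (-.126,-.042,.042,.126)]
def draw(im,C,q,boxes,k=1,o=(0,0),col=(0,255,0)):
    for b in boxes: cv2.polylines(im,[np.int32([(proj(C,P(q,l))-o)*k*8 for l in b])],True,col,1,cv2.LINE_AA,3)
E
python3 - <<'E'
from h import *
C=load("w2"); im=cv2.imread("pics/w2.png")
qa,ra=fit(C,[.583,.299,.16],[((-.055,-.033,.008),(370,135)),((-.055,.033,.008),(437,132)),((.055,-.033,.008),(369,240)),((.045,-.008,.064),(405,251)),((.045,.008,.064),(424,250))])
print("A",qa.round(4),np.degrees(qa[2]),ra)
qd,rd=fit(C,[.575,0,.14],[((-.003,.029,.029),(153,145)),((-.003,.055,.029),(180,145)),((-.003,.113,.029),(245,142)),((-.003,.132,.029),(263,142)),((-.003,-.055,.029),(62,145))])
print("D",qd.round(4),np.degrees(qd[2]),rd)
k=2;o=np.array([0,0]); big=cv2.resize(im[:300,:450],None,fx=1.77,fy=1.77,interpolation=cv2.INTER_CUBIC)
draw(big,C,qa,CASE,1.77);draw(big,C,qd,DISP,1.77)
cv2.imwrite("pics/ov2.png",big)
E
```

```text
A [0.5841 0.303  0.1797] 10.297092478817728 [[-0.9, -1.0], [0.6, -0.9], [0.6, -0.8], [0.4, 1.4], [-0.7, 1.7]]
D [0.5777 0.0344 0.1553] 8.898510530053244 [[-0.5, -0.7], [0.8, -1.2], [-0.9, 0.7], [1.8, 0.3], [-0.9, 1.0]]
```

View pics/ov2.png

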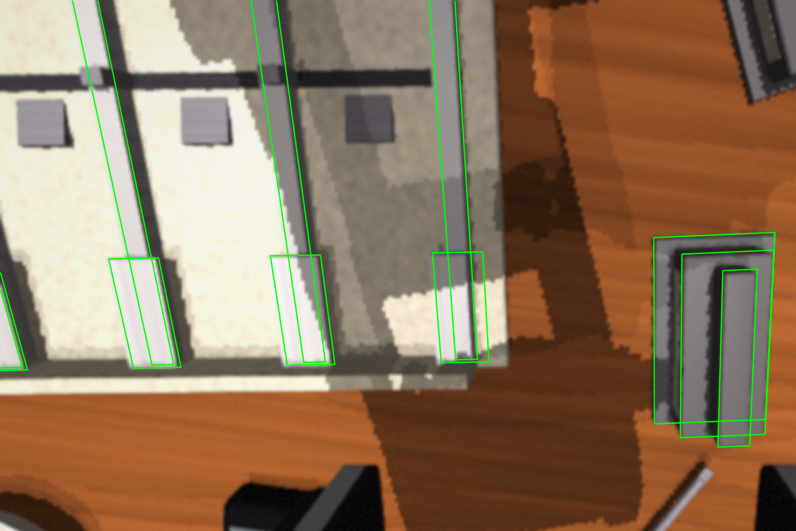

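```bash
python3 -c "
from h import *
print(goto((.584,.303,.057),100.3))"
```

```text
('t', [-1.7, 8.26, 17.38], 'a', [0.0, -0.0, -2.54])
```

```bash
python3 -m creep '[{"tx":-0.8,"ty":4,"tz":0,"ax":0,"ay":0,"az":-2.5},{"tx":-1.7,"ty":8.2,"tz":0,"ax":0,"ay":0,"az":-2.5},{"tx":-1.7,"ty":8.2,"tz":0,"ax":0,"ay":0,"az":-2.5},{"tx":-1.7,"ty":8.2,"tz":3.5,"ax":0,"ay":0,"az":-2.5},{"tx":-1.7,"ty":8.2,"tz":7,"ax":0,"ay":0,"az":-2.5},{"tx":-1.7,"ty":8.2,"tz":10.5,"ax":0,"ay":0,"az":-2.5},{"tx":-1.7,"ty":8.2,"tz":13,"ax":0,"ay":0,"az":-2.5},{"tx":-1.7,"ty":8.2,"tz":15,"ax":0,"ay":0,"az":-2.5},{"tx":-1.7,"ty":8.2,"tz":16.2,"ax":0,"ay":0,"az":-2.5},{"tx":-1.7,"ty":8.2,"tz":17.3,"ax":0,"ay":0,"az":-2.5},{"tx":-1.7,"ty":8.2,"tz":17.3,"ax":0,"ay":0,"az":-2.5},{"tx":-1.7,"ty":8.2,"tz":17.3,"ax":0,"ay":0,"az":-2.5}]' 6; python3 -m creep '[{"tx":0,"ty":0,"tz":0,"ax":0,"ay":0,"az":0},{"tx":0,"ty":0,"tz":0,"ax":0,"ay":0,"az":0},{"tx":0,"ty":0,"tz":0,"ax":0,"ay":0,"az":0},{"tx":0,"ty":0,"tz":0,"ax":0,"ay":0,"az":0},{"tx":0,"ty":0,"tz":0,"ax":0,"ay":0,"az":0},{"tx":0,"ty":0,"tz":0,"ax":0,"ay":0,"az":0},{"tx":0,"ty":0,"tz":0,"ax":0,"ay":0,"az":0},{"tx":0,"ty":0,"tz":0,"ax":0,"ay":0,"az":0},{"tx":0,"ty":0,"tz":0,"ax":0,"ay":0,"az":0},{"tx":0,"ty":0,"tz":0,"ax":0,"ay":0,"az":0},{"tx":0,"ty":0,"tz":0,"ax":0,"ay":0,"az":0},{"tx":0,"ty":0,"tz":0,"ax":0,"ay":0,"az":0}]' 0.8; python3 -c "
from h import *
D=(.5777,.0344,.1553)
print(goto(P(D,(-.07,.084,.10)),98.9)); print(P(D,(-.07,.084,.068)))"
```

```text
time_s: 2.75
position: [0.5849, 0.3018, 0.0581]
tool_rot: [-0.279, 3.129, 0.0]
force: [-0.2, -0.9, 0.2]
grip_width: 0.703
grip_force: 0.0
time_s: 3.75
position: [0.5854, 0.3017, 0.0589]
tool_rot: [-0.279, 3.128, 0.001]
force: [-0.7, -1.0, 9.1]
grip_width: 0.174
grip_force: 59.3
('t', [12.28, -17.62, -4.14], 'a', [0.02, 0.09, 1.28])
[0.49554961 0.10656172 0.068     ]
```

```bash
python3 -m creep '[{"tx":0,"ty":0,"tz":-2,"ax":0,"ay":0,"az":0},{"tx":0,"ty":0,"tz":-5,"ax":0,"ay":0,"az":0},{"tx":0,"ty":0,"tz":-7,"ax":0,"ay":0,"az":0},{"tx":2,"ty":-2.5,"tz":-7,"ax":0,"ay":0,"az":0},{"tx":4,"ty":-5.5,"tz":-7,"ax":0,"ay":0,"az":0.5},{"tx":6,"ty":-8.5,"tz":-7,"ax":0,"ay":0,"az":1.3},{"tx":8,"ty":-11.5,"tz":-7,"ax":0,"ay":0,"az":1.3},{"tx":10,"ty":-14.5,"tz":-7,"ax":0,"ay":0,"az":1.3},{"tx":11.5,"ty":-16.5,"tz":-7,"ax":0,"ay":0,"az":1.3},{"tx":12.3,"ty":-17.6,"tz":-7,"ax":0,"ay":0,"az":1.3},{"tx":12.3,"ty":-17.6,"tz":-6,"ax":0,"ay":0,"az":1.3},{"tx":12.3,"ty":-17.6,"tz":-5,"ax":0,"ay":0,"az":1.3},{"tx":12.3,"ty":-17.6,"tz":-5,"ax":0,"ay":0,"az":1.3},{"tx":12.3,"ty":-17.6,"tz":-5,"ax":0,"ay":0,"az":1.3}]'
python3 - <<'E'
from h import *
s=snap('w3'); C=load('w3'); im=cv2.imread("pics/w3.png")
D=(.5777,.0344,.1553); draw(im,C,D,DISP)
p=s["position"];y=R.from_rotvec(s["tool_rot"]).as_matrix()[:,1]; h=p[2]-.058
q=(p[0],p[1],np.arctan2(-y[0],y[1])); print(q, goto(P(D,(-.07,.084,.072)),98.9))
draw(im,C,q,[[(a,b,c+h) for a,b,c in bb] for bb in CASE],col=(0,0,255))
cv2.imwrite("pics/ov3.png",im)
E
```

```text
time_s: 4.92
position: [0.495, 0.1073, 0.107]
tool_rot: [0.244, -3.131, 0.0]
force: [0.5, -0.0, -2.8]
grip_width: 0.17
grip_force: 59.4
(np.float64(0.494986212641773), np.float64(0.1072568431449888), np.float64(0.15571420310402692)) ('t', [-0.03, -0.08, 3.53], 'a', [0.0, -0.03, 0.04])
```

View pics/ov3.png

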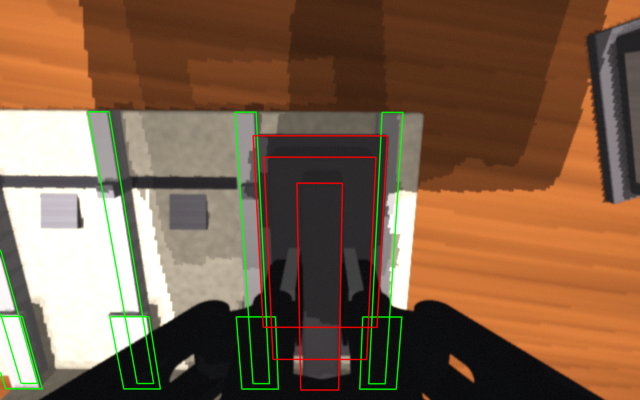

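```bash
python3 -m creep '[{"tx":0,"ty":-0.1,"tz":1,"ax":0,"ay":0,"az":0},{"tx":0,"ty":-0.1,"tz":2,"ax":0,"ay":0,"az":0},{"tx":0,"ty":-0.1,"tz":3,"ax":0,"ay":0,"az":0},{"tx":0,"ty":-0.1,"tz":3.5,"ax":0,"ay":0,"az":0},{"tx":0,"ty":-0.1,"tz":3.8,"ax":0,"ay":0,"az":0},{"tx":0,"ty":-0.1,"tz":3.8,"ax":0,"ay":0,"az":0},{"tx":0,"ty":-0.1,"tz":3.8,"ax":0,"ay":0,"az":0}]'
```

```text
time_s: 5.55
position: [0.4949, 0.1055, 0.0695]
tool_rot: [0.243, -3.132, 0.0]
force: [0.8, 0.3, -1.6]
grip_width: 0.173
grip_force: 59.6
```

```bash
python3 -m creep '[{"tx":0,"ty":0,"tz":0.1,"ax":0,"ay":0,"az":0},{"tx":-0.8,"ty":0,"tz":0.1,"ax":0,"ay":0,"az":0},{"tx":-1.6,"ty":0,"tz":0.1,"ax":0,"ay":0,"az":0},{"tx":-2.4,"ty":0,"tz":0.1,"ax":0,"ay":0,"az":0},{"tx":-3.2,"ty":0,"tz":0.1,"ax":0,"ay":0,"az":0},{"tx":-4,"ty":0,"tz":0.1,"ax":0,"ay":0,"az":0},{"tx":-4.8,"ty":0,"tz":0.1,"ax":0,"ay":0,"az":0},{"tx":-5.6,"ty":0,"tz":0.1,"ax":0,"ay":0,"az":0},{"tx":-6.2,"ty":0,"tz":0.1,"ax":0,"ay":0,"az":0},{"tx":-6.8,"ty":0,"tz":0.1,"ax":0,"ay":0,"az":0},{"tx":-7,"ty":0,"tz":0.1,"ax":0,"ay":0,"az":0},{"tx":-7,"ty":0,"tz":0.1,"ax":0,"ay":0,"az":0},{"tx":-7,"ty":0,"tz":0.1,"ax":0,"ay":0,"az":0}]'
```

```text
time_s: 6.63
position: [0.5648, 0.1164, 0.0689]
tool_rot: [-0.243, 3.131, 0.0]
force: [1.0, 0.0, 3.7]
grip_width: 0.173
grip_force: 60.3
```

```bash
python3 -m creep '[{"tx":-0.2,"ty":0,"tz":0,"ax":0,"ay":0,"az":0},{"tx":-0.2,"ty":0,"tz":0,"ax":0,"ay":0,"az":0},{"tx":-0.2,"ty":0,"tz":0,"ax":0,"ay":0,"az":0}]';python3 -m creep '[{"tx":-0.2,"ty":0,"tz":0,"ax":0,"ay":0,"az":0},{"tx":-0.2,"ty":0,"tz":0,"ax":0,"ay":0,"az":0},{"tx":-0.2,"ty":0,"tz":0,"ax":0,"ay":0,"az":0}]'
```

```text
time_s: 6.88
position: [0.5661, 0.1167, 0.0688]
tool_rot: [-0.243, 3.132, 0.0]
force: [0.9, 1.1, 4.7]
grip_width: 0.172
grip_force: 60.5
time_s: 7.13
position: [0.5669, 0.1168, 0.0688]
tool_rot: [0.243, -3.13, 0.0]
force: [-6.1, -0.4, 11.8]
grip_width: 0.17
grip_force: 61.5
```

```bash
python3 -m creep '[{"tx":0,"ty":0,"tz":0,"ax":0,"ay":0,"az":0},{"tx":0,"ty":0,"tz":0,"ax":0,"ay":0,"az":0},{"tx":0,"ty":0,"tz":0,"ax":0,"ay":0,"az":0},{"tx":0,"ty":0,"tz":0,"ax":0,"ay":0,"az":0},{"tx":0,"ty":0,"tz":-2,"ax":0,"ay":0,"az":0},{"tx":0,"ty":0,"tz":-5,"ax":0,"ay":0,"az":0},{"tx":0,"ty":0,"tz":-9,"ax":0,"ay":0,"az":0},{"tx":0,"ty":0,"tz":-13,"ax":0,"ay":0,"az":0},{"tx":0,"ty":0,"tz":-16,"ax":0,"ay":0,"az":0},{"tx":0,"ty":0,"tz":-16,"ax":0,"ay":0,"az":0}]' 4.5; python3 -c "
from h import *
print(goto((.43,.24,.23),118.5))"
```

```text
time_s: 7.97
position: [0.571, 0.1174, 0.235]
tool_rot: [-0.243, 3.123, 0.001]
force: [1.9, 1.1, 1.1]
grip_width: 0.526
grip_force: 0.0
('t', [12.04, 14.29, 0.39], 'a', [-0.09, 0.5, -19.62])
```

```bash
python3 -m creep '[{"tx":4,"ty":4,"tz":0.3,"ax":0,"ay":0,"az":-7},{"tx":7,"ty":8,"tz":0.3,"ax":0,"ay":0,"az":-14},{"tx":10,"ty":12,"tz":0.3,"ax":0,"ay":0,"az":-19.6},{"tx":12,"ty":14.3,"tz":0.3,"ax":0,"ay":0,"az":-19.6},{"tx":12,"ty":14.3,"tz":0.3,"ax":0,"ay":0,"az":-19.6},{"tx":12,"ty":14.3,"tz":0.3,"ax":0,"ay":0,"az":-19.6},{"tx":12,"ty":14.3,"tz":0.3,"ax":0,"ay":0,"az":-19.6},{"tx":12,"ty":14.3,"tz":0.3,"ax":0,"ay":0,"az":-19.6}]'
python3 - <<'E'
from h import *
s=snap('w4'); C=load('w4'); im=cv2.imread("pics/w4.png")
D=(.5777,.0344,.1553); draw(im,C,D,DISP)
draw(im,C,(.3953,.2978,np.radians(28.5)),CASE,col=(0,0,255))
draw(im,C,P(D,(0,.084,0))[:2].tolist()+[D[2]],[[(a,b,c+.01) for a,b,c in bb] for bb in CASE],col=(0,0,255))
cv2.imwrite("pics/ov4.png",im)
E
```

```text
time_s: 8.63
position: [0.428, 0.2397, 0.2258]
tool_rot: [-0.773, 3.044, -0.0]
force: [0.4, -0.8, -0.1]
grip_width: 0.533
grip_force: 0.0
```

View pics/ov4.png

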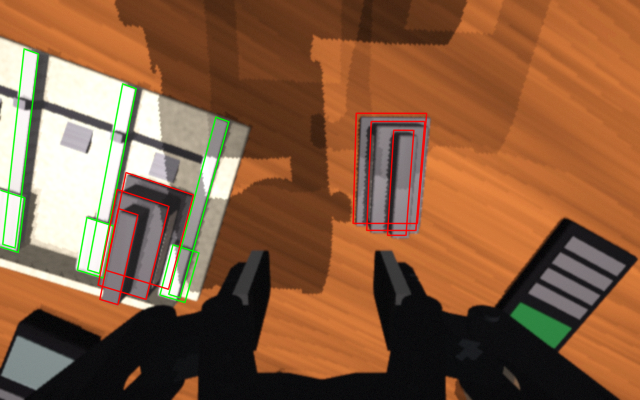

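Run:
```python
from h import *
C=load("w4")
q,rr=fit(C,[.395,.298,.5],[((-.055,-.033,.008),(358,115)),((.055,-.033,.008),(355,224)),((.045,-.008,.064),(390,236)),((.045,.008,.064),(408,236)),((-.055,.033,.008),(428,115))])
print(q.round(4),np.degrees(q[2]),rr)
print(goto((q[0],q[1],.058),np.degrees(q[2])+90))
```

```text
[0.3955 0.3004 0.501 ] 28.706830253135767 [[-0.1, -0.5], [-0.1, 0.4], [-0.2, 0.4], [0.1, 0.4], [0.2, -0.6]]
('t', [-0.03, 6.93, 16.77], 'a', [-0.01, 0.02, -0.25])
```

```bash
python3 -m creep '[{"tx":0,"ty":3.5,"tz":0,"ax":0,"ay":0,"az":0},{"tx":0,"ty":6.9,"tz":0,"ax":0,"ay":0,"az":0},{"tx":0,"ty":6.9,"tz":0,"ax":0,"ay":0,"az":0},{"tx":0,"ty":6.9,"tz":3.5,"ax":0,"ay":0,"az":0},{"tx":0,"ty":6.9,"tz":7,"ax":0,"ay":0,"az":0},{"tx":0,"ty":6.9,"tz":10.5,"ax":0,"ay":0,"az":0},{"tx":0,"ty":6.9,"tz":13,"ax":0,"ay":0,"az":0},{"tx":0,"ty":6.9,"tz":15,"ax":0,"ay":0,"az":0},{"tx":0,"ty":6.9,"tz":16.2,"ax":0,"ay":0,"az":0},{"tx":0,"ty":6.9,"tz":16.7,"ax":0,"ay":0,"az":0},{"tx":0,"ty":6.9,"tz":16.7,"ax":0,"ay":0,"az":0},{"tx":0,"ty":6.9,"tz":16.7,"ax":0,"ay":0,"az":0}]' 4.5; python3 -m creep '[{"tx":0,"ty":0,"tz":0,"ax":0,"ay":0,"az":0},{"tx":0,"ty":0,"tz":0,"ax":0,"ay":0,"az":0},{"tx":0,"ty":0,"tz":0,"ax":0,"ay":0,"az":0},{"tx":0,"ty":0,"tz":0,"ax":0,"ay":0,"az":0},{"tx":0,"ty":0,"tz":0,"ax":0,"ay":0,"az":0},{"tx":0,"ty":0,"tz":0,"ax":0,"ay":0,"az":0},{"tx":0,"ty":0,"tz":0,"ax":0,"ay":0,"az":0},{"tx":0,"ty":0,"tz":0,"ax":0,"ay":0,"az":0}]' 0.8; python3 -c "
from h import *
D=(.5777,.0344,.1553)
print(goto(P(D,(-.07,.0,.125)),98.9))"
```

```text
time_s: 9.68
position: [0.3953, 0.3001, 0.059]
tool_rot: [-0.772, 3.045, -0.0]
force: [0.9, -0.1, 0.4]
grip_width: 0.527
grip_force: 0.0
time_s: 10.35
position: [0.3952, 0.3007, 0.0598]
tool_rot: [-0.773, 3.043, 0.001]
force: [-0.5, -2.7, 8.7]
grip_width: 0.175
grip_force: 59.4
('t', [3.25, -29.76, -6.53], 'a', [0.02, 0.11, 19.59])
```

```bash
python3 -m creep '[{"tx":0,"ty":0,"tz":-3,"ax":0,"ay":0,"az":0},{"tx":0,"ty":0,"tz":-6,"ax":0,"ay":0,"az":0},{"tx":0,"ty":0,"tz":-10,"ax":0,"ay":0,"az":0},{"tx":0.5,"ty":-3.5,"tz":-10,"ax":0,"ay":0,"az":3},{"tx":1,"ty":-7,"tz":-10,"ax":0,"ay":0,"az":7},{"tx":1.5,"ty":-10.5,"tz":-10,"ax":0,"ay":0,"az":11},{"tx":2,"ty":-14,"tz":-10,"ax":0,"ay":0,"az":15},{"tx":2.3,"ty":-18,"tz":-10,"ax":0,"ay":0,"az":19.6},{"tx":2.7,"ty":-22,"tz":-10,"ax":0,"ay":0,"az":19.6},{"tx":3,"ty":-26,"tz":-10,"ax":0,"ay":0,"az":19.6},{"tx":3.2,"ty":-28.5,"tz":-10,"ax":0,"ay":0,"az":19.6},{"tx":3.25,"ty":-29.8,"tz":-10,"ax":0,"ay":0,"az":19.6},{"tx":3.25,"ty":-29.8,"tz":-10,"ax":0,"ay":0,"az":19.6},{"tx":3.25,"ty":-29.8,"tz":-7,"ax":0,"ay":0,"az":19.6},{"tx":3.25,"ty":-29.8,"tz":-5,"ax":0,"ay":0,"az":19.6},{"tx":3.25,"ty":-29.8,"tz":-5,"ax":0,"ay":0,"az":19.6},{"tx":3.25,"ty":-29.8,"tz":-5,"ax":0,"ay":0,"az":19.6}]'
python3 - <<'E'
from h import *
s=snap('w5'); C=load('w5'); im=cv2.imread("pics/w5.png")
D=(.5777,.0344,.1553); draw(im,C,D,DISP)
p=s["position"];y=R.from_rotvec(s["tool_rot"]).as_matrix()[:,1]; h=p[2]-.059
q=(p[0],p[1],np.arctan2(-y[0],y[1])); print(q, goto(P(D,(-.07,0,.070)),98.9))
draw(im,C,q,[[(a,b,c+h) for a,b,c in bb] for bb in CASE],col=(0,0,255))
cv2.imwrite("pics/ov5.png",im)
E
```

```text
time_s: 11.77
position: [0.507, 0.0239, 0.1085]
tool_rot: [0.244, -3.13, -0.001]
force: [0.1, 0.1, -2.3]
grip_width: 0.17
grip_force: 59.6
(np.float64(0.5070081084233713), np.float64(0.023873934809945874), np.float64(0.1558940450881165)) ('t', [-0.06, -0.03, 3.93], 'a', [0.01, -0.03, 0.03])
```

View pics/ov5.png

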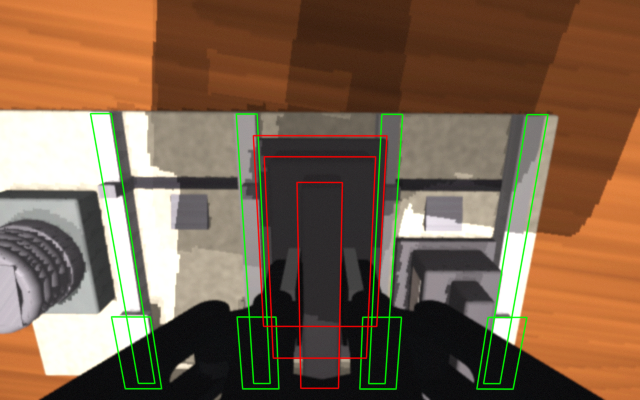

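```bash
python3 -m creep '[{"tx":0,"ty":0,"tz":1,"ax":0,"ay":0,"az":0},{"tx":0,"ty":0,"tz":2,"ax":0,"ay":0,"az":0},{"tx":0,"ty":0,"tz":3,"ax":0,"ay":0,"az":0},{"tx":0,"ty":0,"tz":3.5,"ax":0,"ay":0,"az":0},{"tx":0,"ty":0,"tz":3.9,"ax":0,"ay":0,"az":0},{"tx":0,"ty":0,"tz":3.9,"ax":0,"ay":0,"az":0},{"tx":0,"ty":0,"tz":3.9,"ax":0,"ay":0,"az":0}]'; python3 -m creep '[{"tx":-0.8,"ty":0,"tz":0,"ax":0,"ay":0,"az":0},{"tx":-1.6,"ty":0,"tz":0,"ax":0,"ay":0,"az":0},{"tx":-2.4,"ty":0,"tz":0,"ax":0,"ay":0,"az":0},{"tx":-3.2,"ty":0,"tz":0,"ax":0,"ay":0,"az":0},{"tx":-4,"ty":0,"tz":0,"ax":0,"ay":0,"az":0},{"tx":-4.8,"ty":0,"tz":0,"ax":0,"ay":0,"az":0},{"tx":-5.6,"ty":0,"tz":0,"ax":0,"ay":0,"az":0},{"tx":-6.2,"ty":0,"tz":0,"ax":0,"ay":0,"az":0},{"tx":-6.8,"ty":0,"tz":0,"ax":0,"ay":0,"az":0},{"tx":-7.1,"ty":0,"tz":0,"ax":0,"ay":0,"az":0},{"tx":-7.1,"ty":0,"tz":0,"ax":0,"ay":0,"az":0},{"tx":-7.1,"ty":0,"tz":0,"ax":0,"ay":0,"az":0}]';python3 -m creep '[{"tx":-0.2,"ty":0,"tz":0,"ax":0,"ay":0,"az":0},{"tx":-0.2,"ty":0,"tz":0,"ax":0,"ay":0,"az":0},{"tx":-0.2,"ty":0,"tz":0,"ax":0,"ay":0,"az":0}]'
```

```text
time_s: 12.4
position: [0.5082, 0.0229, 0.0695]
tool_rot: [0.243, -3.132, -0.0]
force: [-0.1, -0.7, -1.2]
grip_width: 0.17
grip_force: 61.3
time_s: 13.4
position: [0.5776, 0.0339, 0.0695]
tool_rot: [0.243, -3.131, -0.0]
force: [-2.9, -0.6, -0.0]
grip_width: 0.168
grip_force: 61.4
time_s: 13.65
position: [0.5778, 0.034, 0.0696]
tool_rot: [0.243, -3.128, -0.0]
force: [-13.4, -2.9, 9.5]
grip_width: 0.166
grip_force: 62.9
```

```bash
python3 -m creep '[{"tx":0,"ty":0,"tz":0,"ax":0,"ay":0,"az":0},{"tx":0,"ty":0,"tz":0,"ax":0,"ay":0,"az":0},{"tx":0,"ty":0,"tz":0,"ax":0,"ay":0,"az":0},{"tx":0,"ty":0,"tz":0,"ax":0,"ay":0,"az":0},{"tx":0,"ty":0,"tz":-2,"ax":0,"ay":0,"az":0},{"tx":0,"ty":0,"tz":-5,"ax":0,"ay":0,"az":0},{"tx":0,"ty":0,"tz":-9,"ax":0,"ay":0,"az":0},{"tx":0,"ty":0,"tz":-13,"ax":0,"ay":0,"az":0},{"tx":0,"ty":0,"tz":-16,"ax":0,"ay":0,"az":0},{"tx":0,"ty":0,"tz":-16,"ax":0,"ay":0,"az":0}]' 4.5; python3 -c "
from h import *
print(goto((.46,-.26,.24),74.5)); from cell import r; print(r.state()['joint_positions'])"
```

```text
time_s: 14.48
position: [0.5835, 0.0343, 0.2363]
tool_rot: [-0.243, 3.123, -0.001]
force: [1.3, -0.4, 0.0]
grip_width: 0.525
grip_force: 0.0
('t', [16.74, -27.17, -0.49], 'a', [0.04, 0.55, 24.39])
[ 6.86479269e-03  3.93682546e-01  1.76809523e+00  5.91976617e-05
  9.70304611e-01 -1.71904165e+00]
```

```bash
python3 -m creep '[{"tx":2.5,"ty":-3,"tz":-0.5,"ax":0,"ay":0,"az":5},{"tx":5,"ty":-6,"tz":-0.5,"ax":0,"ay":0,"az":10},{"tx":7.5,"ty":-9.5,"tz":-0.5,"ax":0,"ay":0,"az":15},{"tx":9.5,"ty":-13,"tz":-0.5,"ax":0,"ay":0,"az":20},{"tx":11.5,"ty":-16.5,"tz":-0.5,"ax":0,"ay":0,"az":24.4},{"tx":13.5,"ty":-20,"tz":-0.5,"ax":0,"ay":0,"az":24.4},{"tx":15.5,"ty":-23.5,"tz":-0.5,"ax":0,"ay":0,"az":24.4},{"tx":16.7,"ty":-26,"tz":-0.5,"ax":0,"ay":0,"az":24.4},{"tx":16.7,"ty":-27.2,"tz":-0.5,"ax":0,"ay":0,"az":24.4},{"tx":16.7,"ty":-27.2,"tz":-0.5,"ax":0,"ay":0,"az":24.4},{"tx":16.7,"ty":-27.2,"tz":-0.5,"ax":0,"ay":0,"az":24.4},{"tx":16.7,"ty":-27.2,"tz":-0.5,"ax":0,"ay":0,"az":24.4}]'
python3 - <<'E'
from h import *
s=snap('w6'); C=load('w6'); im=cv2.imread("pics/w6.png")
D=(.5777,.0344,.1553); draw(im,C,D,DISP)
K=(.3929,-.3185,np.radians(-15.5))
draw(im,C,K,[box(-.04,.04,-.035,.035,.045),box(-.02,.02,-.005,.005,.091)],col=(0,0,255))
cv2.imwrite("pics/ov6.png",cv2.resize(im,(800,500),interpolation=cv2.INTER_CUBIC)); print(s["position"])
for p in [(.56,-.146,.072)]: print(proj(C,p))
E
```

```text
time_s: 15.48
position: [0.4575, -0.2594, 0.2346]
tool_rot: [-0.423, -3.113, -0.001]
force: [0.3, 1.3, 0.0]
grip_width: 0.53
grip_force: 0.0
[ 0.45746037 -0.25940757  0.23460257]
[474.42028087 260.94343567]
```

View pics/ov6.png

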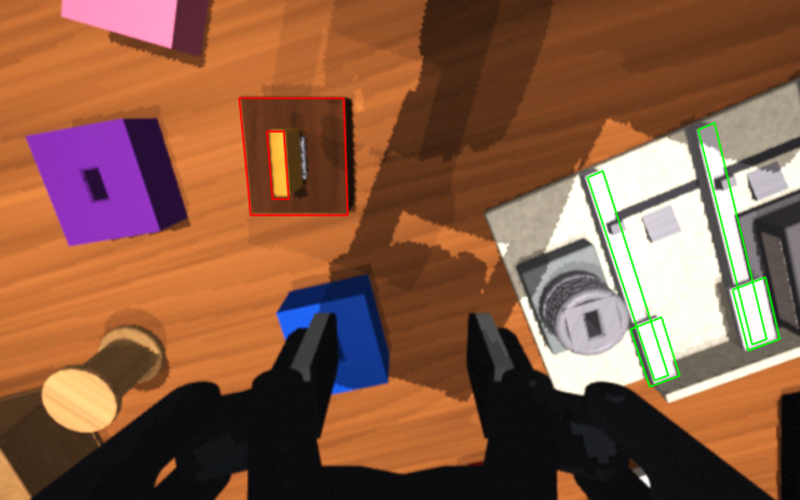

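Run:
```python
from h import *
C=load('w6'); c,_=pickle.load(open('w6.pkl','rb')); g=cv2.cvtColor(c["color"],cv2.COLOR_BGR2GRAY)
x0,y0,x1,y1=448,232,502,284; sub=g[y0:y1,x0:x1]
def rects(sub,th):
    n,l,st,ce=cv2.connectedComponentsWithStats((sub<th).astype(np.uint8))
    for i in range(1,n):
        if 40<st[i,4]<600:
            p=np.argwhere(l==i)[:,::-1].astype(np.float32); yield st[i,4],p
for th in (60,80,100):
    for a,p in rects(sub,th):
        (cx,cy),wh,an=cv2.minAreaRect(p); b=cv2.boxPoints(((cx,cy),wh,an))+[x0,y0]
        W=np.array([onz(C,u,.072) for u in b]); e=[W[1]-W[0],W[2]-W[1]]; e.sort(key=np.linalg.norm)
        print(th,a,(cx+x0,cy+y0),W.mean(0).round(4),[round(float(np.linalg.norm(k)),4) for k in e],np.degrees(np.arctan2(e[1][1],e[1][0])).round(1))
# circle of barrel top
m=(sub>110).astype(np.uint8); 
n,l,st,ce=cv2.connectedComponentsWithStats(m)
for i in range(1,n):
    if st[i,4]>300: print("bright",st[i],ce[i]+[x0,y0])
print(goto((.393,-.3185,.075),74.5), P((.5777,.0344,.1553),(0,-.084*2-.01,.072)))
d=pickle.load(open("cams0.pkl","rb")); print(tri([(cam(d["top"]),(215+508*.3,140+160*.3)),(C,(473.6,258.5))]))
```

```text
60 97 (473.8269233703613, 257.63461685180664) [ 0.5567 -0.146   0.072 ] [0.0073, 0.0165] 1.7
80 60 (450.2499997615814, 236.25) [ 0.5308 -0.1629  0.072 ] [0.0087, 0.0134] 124.9
80 181 (474.00000381469727, 258.5) [ 0.5576 -0.146   0.072 ] [0.0086, 0.0185] 4.1
100 116 (456.5, 239.0) [ 0.5348 -0.158   0.072 ] [0.0133, 0.0148] 74.6
100 205 (474.14706230163574, 258.58823585510254) [ 0.5577 -0.1459  0.072 ] [0.0092, 0.0197] 4.1
bright [   0    0   54   52 2420] [475.43966942 258.82520661]
('t', [4.63, -7.44, 15.96], 'a', [0.02, -0.02, 0.04]) [ 0.60523242 -0.1414578   0.072     ]
[ 0.55884531 -0.1469469   0.07119359]
```

```bash
python3 -m creep '[{"tx":2,"ty":-3.5,"tz":0,"ax":0,"ay":0,"az":0},{"tx":4.6,"ty":-6.5,"tz":0,"ax":0,"ay":0,"az":0},{"tx":4.6,"ty":-7.4,"tz":0,"ax":0,"ay":0,"az":0},{"tx":4.6,"ty":-7.4,"tz":3,"ax":0,"ay":0,"az":0},{"tx":4.6,"ty":-7.4,"tz":7,"ax":0,"ay":0,"az":0},{"tx":4.6,"ty":-7.4,"tz":11,"ax":0,"ay":0,"az":0},{"tx":4.6,"ty":-7.4,"tz":14,"ax":0,"ay":0,"az":0},{"tx":4.6,"ty":-7.4,"tz":15.5,"ax":0,"ay":0,"az":0},{"tx":4.6,"ty":-7.4,"tz":16.1,"ax":0,"ay":0,"az":0},{"tx":4.6,"ty":-7.4,"tz":16.1,"ax":0,"ay":0,"az":0},{"tx":4.6,"ty":-7.4,"tz":16.1,"ax":0,"ay":0,"az":0}]' 4.5; python3 -c "
from h import *
print(goto((.393,-.3185,.073),74.5))"
```

```text
time_s: 16.45
position: [0.3937, -0.319, 0.0744]
tool_rot: [0.423, 3.113, -0.0]
force: [-0.0, -0.4, 0.2]
grip_width: 0.531
grip_force: 0.0
('t', [0.09, 0.03, 0.14], 'a', [-0.01, 0.02, 0.03])
```

```bash
python3 -m creep '[{"tx":0.1,"ty":0,"tz":0.1,"ax":0,"ay":0,"az":0},{"tx":0.1,"ty":0,"tz":0.1,"ax":0,"ay":0,"az":0},{"tx":0.1,"ty":0,"tz":0.1,"ax":0,"ay":0,"az":0},{"tx":0.1,"ty":0,"tz":0.1,"ax":0,"ay":0,"az":0},{"tx":0.1,"ty":0,"tz":0.1,"ax":0,"ay":0,"az":0},{"tx":0.1,"ty":0,"tz":0.1,"ax":0,"ay":0,"az":0},{"tx":0.1,"ty":0,"tz":0.1,"ax":0,"ay":0,"az":0},{"tx":0.1,"ty":0,"tz":0.1,"ax":0,"ay":0,"az":0},{"tx":0.1,"ty":0,"tz":0.1,"ax":0,"ay":0,"az":0},{"tx":0.1,"ty":0,"tz":0.1,"ax":0,"ay":0,"az":0}]' 0.3; python3 -m creep '[{"tx":0,"ty":0,"tz":-1,"ax":0,"ay":0,"az":0},{"tx":0,"ty":0,"tz":-2.5,"ax":0,"ay":0,"az":0},{"tx":0,"ty":0,"tz":-4,"ax":0,"ay":0,"az":0},{"tx":0,"ty":0,"tz":-7,"ax":0,"ay":0,"az":0},{"tx":0,"ty":0,"tz":-10,"ax":0,"ay":0,"az":0},{"tx":0,"ty":0,"tz":-13,"ax":0,"ay":0,"az":0},{"tx":0,"ty":0,"tz":-13.7,"ax":0,"ay":0,"az":0},{"tx":0,"ty":0,"tz":-13.7,"ax":0,"ay":0,"az":0},{"tx":0,"ty":0,"tz":-13.7,"ax":0,"ay":0,"az":0}]'; python3 -c "
from h import *
print(goto((.615,-.150,.21),94))"
```

```text
time_s: 17.28
position: [0.3926, -0.3194, 0.0739]
tool_rot: [0.424, 3.111, -0.001]
force: [-0.6, 1.3, 11.1]
grip_width: 0.108
grip_force: 59.0
time_s: 18.03
position: [0.3921, -0.3191, 0.2102]
tool_rot: [0.424, 3.112, -0.001]
force: [1.1, 0.6, -0.3]
grip_width: 0.108
grip_force: 58.6
('t', [-16.95, 22.26, 0.02], 'a', [-0.04, 0.05, -19.53])
```

```bash
python3 -m creep '[{"tx":-2,"ty":3,"tz":0,"ax":0,"ay":0,"az":-3},{"tx":-4,"ty":6,"tz":0,"ax":0,"ay":0,"az":-6},{"tx":-6,"ty":9,"tz":0,"ax":0,"ay":0,"az":-9},{"tx":-8.5,"ty":12,"tz":0,"ax":0,"ay":0,"az":-12},{"tx":-11,"ty":15,"tz":0,"ax":0,"ay":0,"az":-15},{"tx":-13.5,"ty":18,"tz":0,"ax":0,"ay":0,"az":-18},{"tx":-15.5,"ty":20.5,"tz":0,"ax":0,"ay":0,"az":-19.5},{"tx":-17,"ty":22.3,"tz":0,"ax":0,"ay":0,"az":-19.5},{"tx":-17,"ty":22.3,"tz":0,"ax":0,"ay":0,"az":-19.5},{"tx":-17,"ty":22.3,"tz":0,"ax":0,"ay":0,"az":-19.5},{"tx":-17,"ty":22.3,"tz":0,"ax":0,"ay":0,"az":-19.5},{"tx":-17,"ty":22.3,"tz":0,"ax":0,"ay":0,"az":-19.5}]'
python3 - <<'E'
from h import *
s=snap('w7'); C=load('w7'); im=cv2.imread("pics/w7.png")
c=proj(C,(.558,-.146,.072)); print(s["position"],c)
y=R.from_rotvec(s["tool_rot"]).as_matrix()[:,1]; q=(*s["position"][:2],np.arctan2(-y[0],y[1])); h=s["position"][2]-.0639
print(np.degrees(q[2]))
draw(im,C,q,[box(-.009,.009,-.0035,.0035,h),box(-.014,.014,-.007,.007,h+.038)],col=(0,0,255))
draw(im,C,(.5577,-.146,.07),[box(-.01,.01,-.0045,.0045,.072)])
cv2.imwrite("pics/ov7.png",cv2.resize(im[:,140:500],None,fx=1.5,fy=1.5,interpolation=cv2.INTER_CUBIC))
E
```

```text
time_s: 19.03
position: [0.6144, -0.1501, 0.2088]
tool_rot: [0.108, -3.138, -0.001]
force: [0.2, -0.4, -1.5]
grip_width: 0.109
grip_force: 58.7
[ 0.61440095 -0.15013463  0.20883297] [331.42465416 120.30751233]
3.9364328094798267
```

View pics/ov7.png

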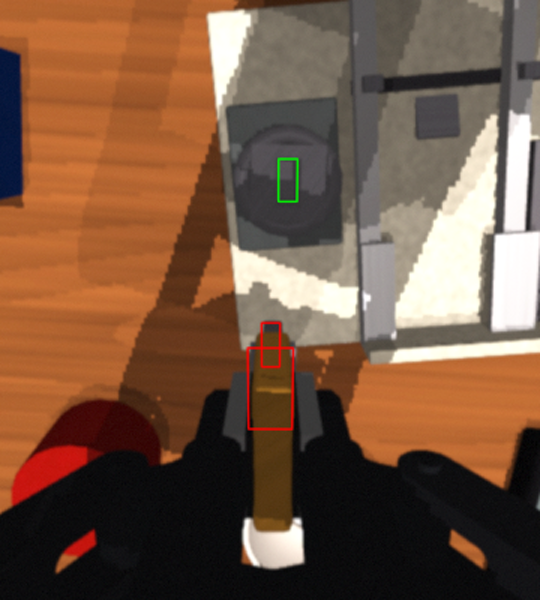

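Run:
```python
from h import *
C=load('w7'); c,_=pickle.load(open('w7.pkl','rb')); g=cv2.cvtColor(c["color"],cv2.COLOR_BGR2GRAY)
s=g[98:142,312:354]
for r in s[::1]: print(' '.join(f"{v:3d}" for v in r[::1]))
```

```text
77  77  76  76  76  75  75  76  74  75  74  76  77  75  74  73  73  72  74  75  75  74  75  75  76  73  75  76  76  76  75  77  75  74  74  75  76  73  73  75  73  74
 74  76  75  77  75  76  75  76  76  77  76  76  75  72  72  72  73  74  75  76  76  76  75  74  75  75  76  77  76  75  75  74  75  75  75  75  75  74  74  75  74  75
 75  75  76  75  75  76  76  76  75  76  77  76  74  71  72  72  73  74  76  76  76  75  73  74  74  74  76  75  77  75  77  75  74  75  76  75  73  74  73  74  73  75
 76  75  76  75  74  73  75  74  75  75  77  74  73  71  73  72  73  76  76  76  73  74  75  75  76  78  76  74  73  76  74  74  74  74  75  74  73  73  72  73  73  75
 75  76  76  76  76  74  74  73  77  75  75  71  71  72  72  74  75  74  75  77  75  74  75  77  77  77  76  74  75  74  74  74  74  75  73  74  74  74  74  75  76  75
 76  74  76  75  74  75  75  75  75  76  74  72  71  72  72  73  72  74  75  73  73  73  74  76  77  74  74  74  75  74  74  75  76  73  71  73  74  74  75  73  73  74
 75  75  77  77  76  76  75  76  76  73  73  72  70  71  70  73  74  72  72  71  71  72  74  
[... 5590 characters left out ...]
  52  52  53  53  54  52  53
 53  52  51  52  51  52  52  50  52  51  49  51  48  50  52  51  50  51  52  52  52  49  50  50  51  51  49  49  50  53  52  52  54  53  52  52  51  53  51  51  52  54
 51  52  53  52  52  53  55  52  53  51  51  52  51  52  50  52  53  52  53  51  53  52  51  52  50  52  49  52  52  54  52  51  53  53  52  51  53  53  50  51  54  54
 52  52  51  51  52  52  53  49  52  51  52  51  52  54  53  53  53  52  52  53  53  54  52  54  51  52  52  52  51  53  53  52  53  55  52  52  52  51  53  54  52  52
 52  52  52  52  52  51  52  50  51  51  53  50  51  53  53  53  51  52  51  51  54  54  53  54  52  50  52  52  55  53  52  51  51  52  52  52  51  52  54  54  52  53
```

Run:
```python
from h import *
C=load('w7'); c,p=pickle.load(open('w7.pkl','rb')); g=cv2.cvtColor(c["color"],cv2.COLOR_BGR2GRAY)
for v in range(206,250,2): print(v,' '.join(f"{x:3d}" for x in g[v,300:342]))
y=R.from_rotvec(p[1]).as_matrix()[:,1]; q=(*p[0][:2],np.arctan2(-y[0],y[1])); h=p[0][2]-.0639
for l in box(-.009,.009,-.0035,.0035,h)+box(-.014,.014,-.007,.007,h+.035): print(proj(C,P(q,l)).round(1))
```

```text
206 115 113 114 116 118 122 123 125 127 126 125 123 120 121 119 117 116 119 120 120 120 120 118 121 123 124 122 121 121 118 121 128 142 147 146 143 144 146 148 143 130 124
208 114 117 118 119 121 122 123 123 123 123 123 121 122 122 120 120 121 119 117 120 119 118 117 118 118 120 121 121 119 118 116 117 119 120 123 122 122 122 121 117 119 120
210 114 116 118 118 120 121 122 121 121 121 124 125 124 123 125 121 121 120 119 121 117 117 115 117 118 119 122 122 121 119 118 116 120 124 125 124 121 120 116 112 114 115
212 114 115 116 116 116 118 118 118 118 121 123 123 122 123 123 123 120 117 116 114 112 112 111 115 116 118 121 123 124 121 119 120 120 121 122 123 122 119 116 114 114 113
214 114 115 116 116 116 116 119 122 122 123 123 124 122 122 119 106  82  70  67  67  64  64  65  66  69  69  75  94 113 119 119 118 116 116 117 119 118 118 116 117 118 120
216 114 117 116 119 116 121 124 127 126 125 123 122 123 121 118  95  60  46  45  45  43  45  45  45  45  45  47  66  98 116 119 117 115 115 114 116 117 115 114 114 118 119
218 107 116 117 118 118 122 122 126 126 123 122 120 118 120 113  87 
[... 2095 characters left out ...]
  62  63  62  63  63  62  61  58  61  56  53  51  56  59  58  56  58  57
244  56  56  56  56  56  55  55  55  51  53  57  60  60  63  62  65  63  63  65  63  62  63  61  62  62  62  62  61  64  64  61  60  59  59  54  53  53  55  55  53  56  54
246  59  59  57  58  58  56  57  52  51  52  57  59  62  66  64  65  65  63  63  63  63  62  61  63  61  62  63  63  61  62  63  61  60  58  55  50  51  56  55  55  57  57
248  53  53  54  55  53  53  49  35  37  50  57  60  63  65  63  61  63  63  62  65  60  61  61  62  61  63  61  63  63  62  63  59  59  56  49  32  36  49  53  52  55  59
[313.9 214.8]
[314.  244.2]
[326.1 244.2]
[326.3 214.8]
[305.  229.1]
[305.6 282.5]
[334.1 282.5]
[334.9 229.2]
```

Run:
```python
from h import *
C=load('w7'); c,p=pickle.load(open('w7.pkl','rb'))
h=p[0][2]-.0639
L=onz(C,(331.7,119.7),.072); A=onz(C,(315.3,213.3),h);B=onz(C,(327.7,213.3),h)
y=R.from_rotvec(p[1]).as_matrix()[:,1]; yaw=np.arctan2(-y[0],y[1]); xd=np.array([np.cos(yaw),np.sin(yaw),0])
key=(A+B)/2+.009*xd; off=key-p[0]; print(L.round(4),key.round(4),(off*1000).round(2))
t=L-off; print(goto((t[0],t[1],.145),94))
```

```text
[ 0.5576 -0.1458  0.072 ] [ 0.6134 -0.1494  0.1449] [ -0.97   0.74 -63.9 ]
('t', [5.56, 0.75, 6.43], 'a', [0.02, -0.07, -0.08])
```

```bash
python3 -m creep '[{"tx":2,"ty":0.3,"tz":0,"ax":0,"ay":0,"az":0},{"tx":4,"ty":0.7,"tz":0,"ax":0,"ay":0,"az":0},{"tx":5.5,"ty":0.7,"tz":0,"ax":0,"ay":0,"az":0},{"tx":5.6,"ty":0.7,"tz":2,"ax":0,"ay":0,"az":0},{"tx":5.6,"ty":0.7,"tz":4,"ax":0,"ay":0,"az":0},{"tx":5.6,"ty":0.7,"tz":5.4,"ax":0,"ay":0,"az":0},{"tx":5.6,"ty":0.7,"tz":6.2,"ax":0,"ay":0,"az":0},{"tx":5.6,"ty":0.7,"tz":6.2,"ax":0,"ay":0,"az":0},{"tx":5.6,"ty":0.7,"tz":6.2,"ax":0,"ay":0,"az":0},{"tx":5.6,"ty":0.7,"tz":6.2,"ax":0,"ay":0,"az":0}]'
python3 - <<'E'
from h import *
from cell import r
print(goto((.5586,-.1465,.102),94));
E
```

```text
time_s: 19.92
position: [0.5597, -0.1469, 0.1486]
tool_rot: [-0.109, 3.139, -0.001]
force: [-0.0, 0.9, -0.4]
grip_width: 0.107
grip_force: 58.7
('t', [0.11, 0.05, 4.66], 'a', [-0.02, 0.06, -0.04])
```

```bash
python3 -m creep '[{"tx":0.1,"ty":0,"tz":0.5,"ax":0,"ay":0,"az":0},{"tx":0.1,"ty":0,"tz":0.9,"ax":0,"ay":0,"az":0},{"tx":0.1,"ty":0,"tz":1.1,"ax":0,"ay":0,"az":0},{"tx":0.1,"ty":0,"tz":1.3,"ax":0,"ay":0,"az":0},{"tx":0.1,"ty":0,"tz":1.5,"ax":0,"ay":0,"az":0},{"tx":0.1,"ty":0,"tz":1.6,"ax":0,"ay":0,"az":0},{"tx":0.1,"ty":0,"tz":1.6,"ax":0,"ay":0,"az":0}]'
```

```text
time_s: 20.5
position: [0.5586, -0.1466, 0.1316]
tool_rot: [-0.109, 3.139, -0.0]
force: [2.3, 0.0, -1.3]
grip_width: 0.108
grip_force: 58.7
```

```bash
python3 -m creep '[{"tx":0,"ty":0,"tz":0.4,"ax":0,"ay":0,"az":0},{"tx":0,"ty":0,"tz":0.8,"ax":0,"ay":0,"az":0},{"tx":0,"ty":0,"tz":1.2,"ax":0,"ay":0,"az":0},{"tx":0,"ty":0,"tz":1.2,"ax":0,"ay":0,"az":0}]'; python3 -m creep '[{"tx":0,"ty":0,"tz":0.4,"ax":0,"ay":0,"az":0},{"tx":0,"ty":0,"tz":0.8,"ax":0,"ay":0,"az":0},{"tx":0,"ty":0,"tz":1.2,"ax":0,"ay":0,"az":0},{"tx":0,"ty":0,"tz":1.6,"ax":0,"ay":0,"az":0},{"tx":0,"ty":0,"tz":1.7,"ax":0,"ay":0,"az":0},{"tx":0,"ty":0,"tz":1.7,"ax":0,"ay":0,"az":0}]'
```

```text
time_s: 20.83
position: [0.5584, -0.1466, 0.119]
tool_rot: [-0.109, 3.14, 0.0]
force: [5.2, -0.1, -1.3]
grip_width: 0.106
grip_force: 58.5
time_s: 21.33
position: [0.5585, -0.1466, 0.1022]
tool_rot: [-0.109, 3.139, 0.0]
force: [7.0, -0.5, -1.4]
grip_width: 0.109
grip_force: 58.6
```

```bash
python3 -m creep '[{"tx":-0.05,"ty":0,"tz":0.1,"ax":0,"ay":0,"az":0},{"tx":-0.05,"ty":0,"tz":0.1,"ax":0,"ay":0,"az":0},{"tx":-0.05,"ty":0,"tz":0.1,"ax":0,"ay":0,"az":0}]'; python3 -m creep '[{"tx":0,"ty":0,"tz":0.1,"ax":0,"ay":0,"az":0},{"tx":0,"ty":0,"tz":0.1,"ax":0,"ay":0,"az":0},{"tx":0,"ty":0,"tz":0.1,"ax":0,"ay":0,"az":0}]'
```

```text
time_s: 21.58
position: [0.5586, -0.1466, 0.1015]
tool_rot: [0.109, -3.139, -0.0]
force: [3.5, 0.0, -1.2]
grip_width: 0.103
grip_force: 58.6
time_s: 21.83
position: [0.5587, -0.1466, 0.1009]
tool_rot: [-0.109, 3.14, -0.0]
force: [2.2, 0.4, 3.5]
grip_width: 0.105
grip_force: 59.3
```

```bash
python3 -m creep '[{"tx":0,"ty":0,"tz":0,"ax":0,"ay":0,"az":4},{"tx":0,"ty":0,"tz":0,"ax":0,"ay":0,"az":8},{"tx":0,"ty":0,"tz":0,"ax":0,"ay":0,"az":12},{"tx":0,"ty":0,"tz":0,"ax":0,"ay":0,"az":16},{"tx":0,"ty":0,"tz":0,"ax":0,"ay":0,"az":20},{"tx":0,"ty":0,"tz":0,"ax":0,"ay":0,"az":20}]'; python3 -m creep '[{"tx":0,"ty":0,"tz":0,"ax":0,"ay":0,"az":4},{"tx":0,"ty":0,"tz":0,"ax":0,"ay":0,"az":8},{"tx":0,"ty":0,"tz":0,"ax":0,"ay":0,"az":12},{"tx":0,"ty":0,"tz":0,"ax":0,"ay":0,"az":16},{"tx":0,"ty":0,"tz":0,"ax":0,"ay":0,"az":20},{"tx":0,"ty":0,"tz":0,"ax":0,"ay":0,"az":20}]'
```

```text
time_s: 22.33
position: [0.5588, -0.1464, 0.1009]
tool_rot: [0.444, 3.11, 0.0]
force: [3.2, 3.2, 3.8]
grip_width: 0.105
grip_force: 59.4
time_s: 22.83
position: [0.5588, -0.1461, 0.1009]
tool_rot: [-0.976, -2.986, -0.001]
force: [2.4, 6.3, 5.6]
grip_width: 0.105
grip_force: 59.8
```

```bash
python3 -m creep '[{"tx":0,"ty":0,"tz":0,"ax":0,"ay":0,"az":4},{"tx":0,"ty":0,"tz":0,"ax":0,"ay":0,"az":8},{"tx":0,"ty":0,"tz":0,"ax":0,"ay":0,"az":12},{"tx":0,"ty":0,"tz":0,"ax":0,"ay":0,"az":16},{"tx":0,"ty":0,"tz":0,"ax":0,"ay":0,"az":20},{"tx":0,"ty":0,"tz":0,"ax":0,"ay":0,"az":20}]'; python3 -m creep '[{"tx":0,"ty":0,"tz":0,"ax":0,"ay":0,"az":4},{"tx":0,"ty":0,"tz":0,"ax":0,"ay":0,"az":8},{"tx":0,"ty":0,"tz":0,"ax":0,"ay":0,"az":12},{"tx":0,"ty":0,"tz":0,"ax":0,"ay":0,"az":16},{"tx":0,"ty":0,"tz":0,"ax":0,"ay":0,"az":20},{"tx":0,"ty":0,"tz":0,"ax":0,"ay":0,"az":20}]'; python3 -c "
from h import *; from cell import r; s=r.state();y=R.from_rotvec(s['tool_rot']).as_matrix()[:,1];print(s['torque'],np.degrees(np.arctan2(-y[0],y[1])))"
```

```text
time_s: 23.33
position: [0.5591, -0.1462, 0.1009]
tool_rot: [1.479, 2.771, 0.001]
force: [5.4, 5.2, 3.4]
grip_width: 0.102
grip_force: 59.5
time_s: 23.83
position: [0.5594, -0.1465, 0.101]
tool_rot: [1.937, 2.472, 0.001]
force: [6.1, 3.1, 1.4]
grip_width: 0.108
grip_force: 59.1
[ 0.66300421 -1.23471478  0.0050283 ] -76.18370178364161
```

Key yaw is −76°; the stop plus play needs about −87°. Advance in small steps, watching the torque.

```bash
T='from h import *; from cell import r; s=r.state();y=R.from_rotvec(s["tool_rot"]).as_matrix()[:,1];print(s["torque"].round(3),np.degrees(np.arctan2(-y[0],y[1])))'
python3 -m creep '[{"tx":0,"ty":0,"tz":0,"ax":0,"ay":0,"az":3},{"tx":0,"ty":0,"tz":0,"ax":0,"ay":0,"az":6},{"tx":0,"ty":0,"tz":0,"ax":0,"ay":0,"az":8},{"tx":0,"ty":0,"tz":0,"ax":0,"ay":0,"az":8},{"tx":0,"ty":0,"tz":0,"ax":0,"ay":0,"az":8}]';python3 -c "$T"; python3 -m creep '[{"tx":0,"ty":0,"tz":0,"ax":0,"ay":0,"az":2},{"tx":0,"ty":0,"tz":0,"ax":0,"ay":0,"az":3},{"tx":0,"ty":0,"tz":0,"ax":0,"ay":0,"az":3},{"tx":0,"ty":0,"tz":0,"ax":0,"ay":0,"az":3}]';python3 -c "$T"; python3 -m creep '[{"tx":0,"ty":0,"tz":0,"ax":0,"ay":0,"az":1.5},{"tx":0,"ty":0,"tz":0,"ax":0,"ay":0,"az":3},{"tx":0,"ty":0,"tz":0,"ax":0,"ay":0,"az":3},{"tx":0,"ty":0,"tz":0,"ax":0,"ay":0,"az":3}]';python3 -c "$T"
```

```text
time_s: 24.25
position: [0.5597, -0.1466, 0.101]
tool_rot: [2.1, 2.335, 0.002]
force: [7.8, 3.1, 0.6]
grip_width: 0.105
grip_force: 58.8
[ 0.538 -1.457  0.031] -83.92202694030404
time_s: 24.58
position: [0.56, -0.1467, 0.101]
tool_rot: [2.159, 2.279, 0.002]
force: [10.0, 3.6, -1.0]
grip_width: 0.111
grip_force: 58.6
[ 0.69  -1.8    0.083] -86.91129230585565
time_s: 24.92
position: [0.5603, -0.1466, 0.101]
tool_rot: [2.218, 2.221, 0.003]
force: [11.1, 4.3, -1.6]
grip_width: 0.109
grip_force: 58.6
[ 0.92  -2.161  0.151] -89.91676098080288
```

```bash
T='from h import *; from cell import r; s=r.state();y=R.from_rotvec(s["tool_rot"]).as_matrix()[:,1];print(s["torque"].round(3),np.degrees(np.arctan2(-y[0],y[1])),y)'
python3 -m creep '[{"tx":0,"ty":0,"tz":0,"ax":0,"ay":0,"az":1.5},{"tx":0,"ty":0,"tz":0,"ax":0,"ay":0,"az":3},{"tx":0,"ty":0,"tz":0,"ax":0,"ay":0,"az":3},{"tx":0,"ty":0,"tz":0,"ax":0,"ay":0,"az":3}]';python3 -c "$T"; python3 -m creep '[{"tx":0,"ty":0,"tz":0,"ax":0,"ay":0,"az":-2},{"tx":0,"ty":0,"tz":0,"ax":0,"ay":0,"az":-4},{"tx":0,"ty":0,"tz":0,"ax":0,"ay":0,"az":-6},{"tx":0,"ty":0.05,"tz":0,"ax":0,"ay":0,"az":-6},{"tx":0,"ty":0.05,"tz":0,"ax":0,"ay":0,"az":-6}]';python3 -c "$T"
```

```text
time_s: 25.25
position: [0.5605, -0.1465, 0.1011]
tool_rot: [2.275, 2.163, 0.003]
force: [12.7, 5.5, -2.2]
grip_width: 0.108
grip_force: 58.8
[ 1.078 -2.294  0.319] -92.90087959786148 [ 0.99871341 -0.05060801  0.00321639]
time_s: 25.67
position: [0.5602, -0.1466, 0.101]
tool_rot: [2.159, 2.28, 0.001]
force: [6.7, 3.9, 1.2]
grip_width: 0.107
grip_force: 59.2
[ 0.559 -1.374 -0.007] -86.88352344014524 [0.99851982 0.05436589 0.00158654]
```

```bash
python3 -m creep '[{"tx":0,"ty":0,"tz":-0.5,"ax":0,"ay":0,"az":0},{"tx":0,"ty":0,"tz":-1.2,"ax":0,"ay":0,"az":0},{"tx":0,"ty":0,"tz":-2,"ax":0,"ay":0,"az":0},{"tx":0,"ty":0,"tz":-3,"ax":0,"ay":0,"az":0},{"tx":0,"ty":0,"tz":-4,"ax":0,"ay":0,"az":0},{"tx":0,"ty":0,"tz":-6,"ax":0,"ay":0,"az":0},{"tx":0,"ty":0,"tz":-8,"ax":0,"ay":0,"az":0},{"tx":0,"ty":0,"tz":-10.5,"ax":0,"ay":0,"az":0},{"tx":0,"ty":0,"tz":-10.5,"ax":0,"ay":0,"az":0},{"tx":0,"ty":0,"tz":-10.5,"ax":0,"ay":0,"az":0}]'; python3 -c "
from h import *
print(goto((.47,-.30,.21),74.5)); from cell import r; print(r.state()['joint_positions'])"
```

```text
time_s: 26.5
position: [0.5593, -0.1468, 0.2067]
tool_rot: [2.161, 2.279, 0.001]
force: [0.6, -0.2, -1.5]
grip_width: 0.102
grip_force: 59.3
('t', [-14.82, -9.74, -0.33], 'a', [0.03, 0.07, -71.44])
[-3.08965191e-01  4.22497830e-01  1.80583582e+00 -2.78933194e-04
  9.12047975e-01 -3.62185207e-01]
```

```bash
python3 -c "
from h import *
print(goto((.446,-.333,.215),74.5))"
```

```text
('t', [-17.99, -12.31, -0.83], 'a', [0.03, 0.07, -71.44])
```

```bash
python3 -m creep '[{"tx":-3,"ty":-2,"tz":-0.8,"ax":0,"ay":0,"az":-7},{"tx":-6,"ty":-4,"tz":-0.8,"ax":0,"ay":0,"az":-14},{"tx":-9,"ty":-6,"tz":-0.8,"ax":0,"ay":0,"az":-21},{"tx":-12,"ty":-8,"tz":-0.8,"ax":0,"ay":0,"az":-28},{"tx":-15,"ty":-10,"tz":-0.8,"ax":0,"ay":0,"az":-35},{"tx":-17,"ty":-11.5,"tz":-0.8,"ax":0,"ay":0,"az":-42},{"tx":-18,"ty":-12.3,"tz":-0.8,"ax":0,"ay":0,"az":-49},{"tx":-18,"ty":-12.3,"tz":-0.8,"ax":0,"ay":0,"az":-56},{"tx":-18,"ty":-12.3,"tz":-0.8,"ax":0,"ay":0,"az":-63},{"tx":-18,"ty":-12.3,"tz":-0.8,"ax":0,"ay":0,"az":-70},{"tx":-18,"ty":-12.3,"tz":-0.8,"ax":0,"ay":0,"az":-71.4},{"tx":-18,"ty":-12.3,"tz":-0.8,"ax":0,"ay":0,"az":-71.4},{"tx":-18,"ty":-12.3,"tz":-0.8,"ax":0,"ay":0,"az":-71.4},{"tx":-18,"ty":-12.3,"tz":-0.8,"ax":0,"ay":0,"az":-71.4}]'
python3 - <<'E'
from h import *
s=snap('w8'); C=load('w8'); c,p=pickle.load(open('w8.pkl','rb')); raw=c["color"]
y=R.from_rotvec(p[1]).as_matrix()[:,1]; q=(*p[0][:2],np.arctan2(-y[0],y[1])); h=p[0][2]-.0639
print(p[0],np.degrees(q[2]))
c1=proj(C,(.393,-.3185,.045)); c2=proj(C,P(q,(-.009,0,h))); print(c1,c2)
print([proj(C,P(q,l)).round(1).tolist() for l in box(-.009,.009,-.0035,.0035,h)])
print([proj(C,P((.393,-.3185,np.radians(-15.5)),l)).round(1).tolist() for l in box(-.011,.011,-.0055,.0055,.045)])
def crop(c,w=50,hh=37,k=8):
    x,yy=int(c[0])-w//2,int(c[1])-hh//2; print("org",x,yy); m=raw[yy:yy+hh,x:x+w]; return cv2.resize(cv2.convertScaleAbs(m,alpha=255/max(m.max(),1)),(w*k,hh*k),interpolation=cv2.INTER_NEAREST)
o=np.zeros((600,800,3),np.uint8); o[:296,:400]=crop(c1);o[:296,400:]=crop(c2)
im=cv2.resize(raw[:,160:],(480,400))[:300]; o[300:,:480]=im; 
cv2.imwrite("pics/ov8.png",o)
E
```

```text
time_s: 27.67
position: [0.4454, -0.3324, 0.2131]
tool_rot: [-0.43, -3.111, -0.001]
force: [-0.9, -0.1, -1.6]
grip_width: 0.106
grip_force: 59.2
[ 0.44539722 -0.33244313  0.21308151] -15.736006644981382
[320.28424769 119.65598987] [321.24528496 214.93896128]
[[315.1, 214.9], [315.2, 244.3], [327.2, 244.3], [327.4, 214.9]]
[[313.3, 105.6], [313.6, 133.5], [327.1, 133.4], [327.1, 105.6]]
org 295 101
org 296 196
```

View pics/ov8.png

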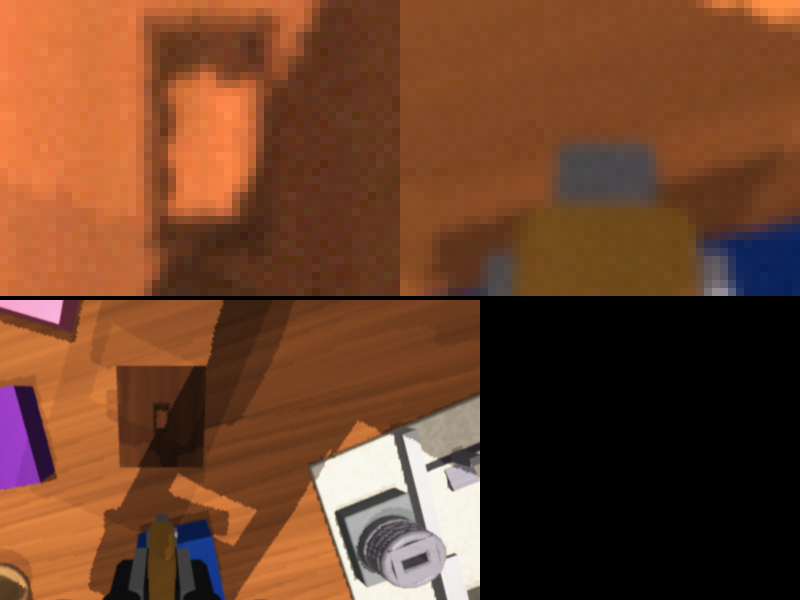

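Run:
```python
from h import *
C=load('w8'); c,p=pickle.load(open('w8.pkl','rb')); h=p[0][2]-.0639
L=onz(C,(320.6,117.2),.045); A=onz(C,(321.2,213.6),h)
y=R.from_rotvec(p[1]).as_matrix()[:,1]; yaw=np.arctan2(-y[0],y[1]); key=A+.009*np.array([np.cos(yaw),np.sin(yaw),0])
t=L-(key-p[0]); print(L.round(4),((key-p[0])*1000).round(2),t.round(4)); print(goto((t[0],t[1],.118),74.5))
```

```text
[ 0.3912 -0.3177  0.045 ] [ -0.78   0.19 -63.9 ] [ 0.392  -0.3179  0.1089]
('t', [5.54, -0.05, 9.53], 'a', [0.02, -0.05, -0.21])
```

```bash
python3 -m creep '[{"tx":2,"ty":0,"tz":0,"ax":0,"ay":0,"az":0},{"tx":4,"ty":0,"tz":0,"ax":0,"ay":0,"az":0},{"tx":5.5,"ty":-0.05,"tz":0,"ax":0,"ay":0,"az":0},{"tx":5.5,"ty":-0.05,"tz":3,"ax":0,"ay":0,"az":0},{"tx":5.5,"ty":-0.05,"tz":6,"ax":0,"ay":0,"az":0},{"tx":5.5,"ty":-0.05,"tz":8.5,"ax":0,"ay":0,"az":0},{"tx":5.5,"ty":-0.05,"tz":9.5,"ax":0,"ay":0,"az":0},{"tx":5.5,"ty":-0.05,"tz":9.5,"ax":0,"ay":0,"az":0},{"tx":5.5,"ty":-0.05,"tz":9.5,"ax":0,"ay":0,"az":0}]'; python3 -m creep '[{"tx":0,"ty":0,"tz":0.4,"ax":0,"ay":0,"az":0},{"tx":0,"ty":0,"tz":0.8,"ax":0,"ay":0,"az":0},{"tx":0,"ty":0,"tz":1.2,"ax":0,"ay":0,"az":0},{"tx":0,"ty":0,"tz":1.5,"ax":0,"ay":0,"az":0},{"tx":0,"ty":0,"tz":1.5,"ax":0,"ay":0,"az":0}]'
```

```text
time_s: 28.47
position: [0.3928, -0.3185, 0.119]
tool_rot: [-0.427, -3.112, -0.001]
force: [-0.7, -0.9, -1.7]
grip_width: 0.103
grip_force: 59.3
time_s: 28.88
position: [0.3926, -0.3183, 0.1035]
tool_rot: [-0.427, -3.112, -0.0]
force: [0.1, 1.2, -1.5]
grip_width: 0.108
grip_force: 59.3
```

In the slot (tip ≈ 0.040). Continue down to seat.

```bash
python3 -m creep '[{"tx":0,"ty":0,"tz":0.5,"ax":0,"ay":0,"az":0},{"tx":0,"ty":0,"tz":1,"ax":0,"ay":0,"az":0},{"tx":0,"ty":0,"tz":1.5,"ax":0,"ay":0,"az":0},{"tx":0,"ty":0,"tz":2,"ax":0,"ay":0,"az":0},{"tx":0,"ty":0,"tz":2.4,"ax":0,"ay":0,"az":0},{"tx":0,"ty":0,"tz":2.8,"ax":0,"ay":0,"az":0},{"tx":0,"ty":0,"tz":2.8,"ax":0,"ay":0,"az":0},{"tx":0,"ty":0,"tz":2.8,"ax":0,"ay":0,"az":0}]';python3 -m creep '[{"tx":0,"ty":0,"tz":0.1,"ax":0,"ay":0,"az":0},{"tx":0,"ty":0,"tz":0.2,"ax":0,"ay":0,"az":0},{"tx":0,"ty":0,"tz":0.2,"ax":0,"ay":0,"az":0},{"tx":0,"ty":0,"tz":0.2,"ax":0,"ay":0,"az":0}]'
```

```text
time_s: 29.55
position: [0.3926, -0.3183, 0.0755]
tool_rot: [-0.427, -3.112, -0.001]
force: [-0.3, -0.2, -0.6]
grip_width: 0.107
grip_force: 59.3
time_s: 29.88
position: [0.3928, -0.3186, 0.0739]
tool_rot: [0.427, 3.112, -0.0]
force: [-0.3, -0.3, 1.7]
grip_width: 0.107
grip_force: 59.5
```

```bash
python3 -m creep '[{"tx":0,"ty":0,"tz":0.1,"ax":0,"ay":0,"az":0},{"tx":0,"ty":0,"tz":0.1,"ax":0,"ay":0,"az":0}]'; python3 -m creep '[{"tx":0,"ty":0,"tz":0,"ax":0,"ay":0,"az":0},{"tx":0,"ty":0,"tz":0,"ax":0,"ay":0,"az":0},{"tx":0,"ty":0,"tz":0,"ax":0,"ay":0,"az":0},{"tx":0,"ty":0,"tz":0,"ax":0,"ay":0,"az":0},{"tx":0,"ty":0,"tz":0,"ax":0,"ay":0,"az":0},{"tx":0,"ty":0,"tz":-1,"ax":0,"ay":0,"az":0},{"tx":0,"ty":0,"tz":-3,"ax":0,"ay":0,"az":0},{"tx":0,"ty":0,"tz":-6,"ax":0,"ay":0,"az":0},{"tx":0,"ty":0,"tz":-10,"ax":0,"ay":0,"az":0},{"tx":0,"ty":0,"tz":-14,"ax":0,"ay":0,"az":0},{"tx":0,"ty":0,"tz":-18,"ax":0,"ay":0,"az":0},{"tx":0,"ty":0,"tz":-18,"ax":0,"ay":0,"az":0}]' 4.5; python3 -c "
from h import *
print(goto((.52,-.15,.27),90))"
```

```text
time_s: 30.05
position: [0.3929, -0.3186, 0.0738]
tool_rot: [0.427, 3.112, -0.001]
force: [-4.6, 3.4, 24.6]
grip_width: 0.107
grip_force: 63.4
time_s: 31.05
position: [0.395, -0.3205, 0.2605]
tool_rot: [0.426, 3.104, -0.009]
force: [2.0, -1.2, 1.6]
grip_width: 0.529
grip_force: 0.0
('t', [-7.45, 19.78, -0.97], 'a', [-0.34, 0.49, -15.61])
```

```bash
python3 -m creep '[{"tx":-1.5,"ty":3.5,"tz":-1,"ax":0,"ay":0,"az":-5},{"tx":-3,"ty":7,"tz":-1,"ax":0,"ay":0,"az":-10},{"tx":-4.5,"ty":10.5,"tz":-1,"ax":0,"ay":0,"az":-15.6},{"tx":-6,"ty":14,"tz":-1,"ax":0,"ay":0,"az":-15.6},{"tx":-7.4,"ty":17.5,"tz":-1,"ax":0,"ay":0,"az":-15.6},{"tx":-7.4,"ty":19.8,"tz":-1,"ax":0,"ay":0,"az":-15.6},{"tx":-7.4,"ty":19.8,"tz":-1,"ax":0,"ay":0,"az":-15.6},{"tx":-7.4,"ty":19.8,"tz":-1,"ax":0,"ay":0,"az":-15.6}]'
python3 - <<'E'
from h import *
from cell import viewer
s=snap('w9'); C=load('w9'); im=cv2.imread("pics/w9.png")
K=(.392,-.3182,np.radians(-15.5)); D=(.5777,.0344,.1553)
draw(im,C,K,[box(-.02,.02,-.005,.005,.091)],col=(255,0,255))
for y in (0,.084): draw(im,C,P(D,(0,y,0))[:2].tolist()+[D[2]],[[(a,b,c+.01) for a,b,c in CASE[2]]],col=(0,0,255))
t=viewer.camera("top")["color"]; sc=viewer.camera("scene")["color"]
o=np.zeros((600,800,3),np.uint8); o[:400,:640]=im; o[400:600,:400]=cv2.resize(sc[165:265,170:370],(400,200)); o[400:600,400:]=cv2.resize(t[140:260,230:470],(400,200))
cv2.imwrite("pics/ov9.png",o)
E
```

```text
time_s: 31.72
position: [0.5174, -0.1464, 0.2632]
tool_rot: [0.004, -3.141, 0.0]
force: [-0.2, -0.4, 0.6]
grip_width: 0.526
grip_force: 0.0
```

View pics/ov9.png

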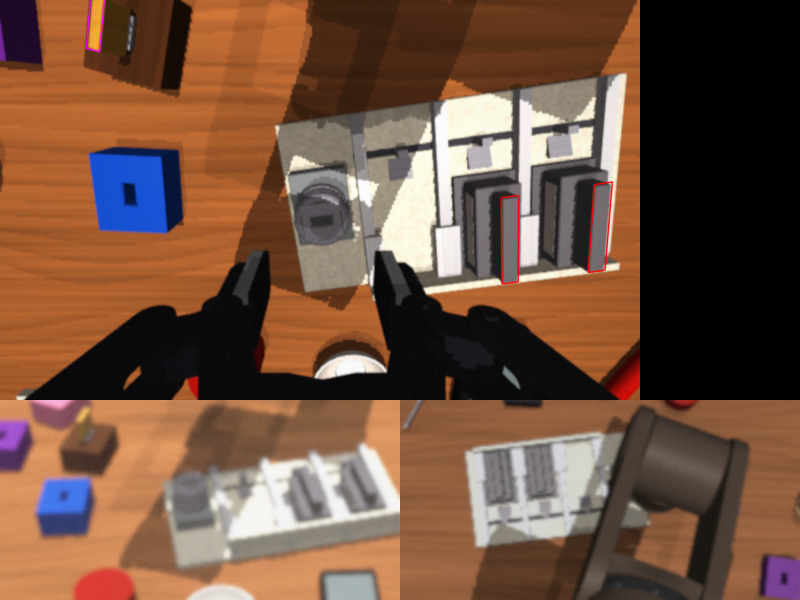

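```bash
python3 -c "
from cell import r
print(r.job_done())"
```

```text
the job is handed in; nothing more can be done
None
```

I put both needle sets on the counter (only two were there) fully home in the left and middle bays. The lock is turned clockwise to its stop, with the tabs across the bays in the final picture. The key is back fully down in its wooden stand, and I handed the job in at about 32 s. The judge returned no verdict.

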